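# Knock resin specimen blocks out of their moulds and load the scanner magazine

## Robot

A 6-joint arm with a two-finger parallel gripper is mounted at the origin on the work surface. World frame = base frame: x ahead of the robot, y to its left, z up, the work surface at z = 0. Lengths are in m, angles in rad, forces in N, time in s.
With the tool pointing down it reaches from about 0.25 to 0.775 m from the base axis. Payload 8.9 kg.
Tool frame: the origin (TCP) lies midway between the tips of the shut fingers; the grasp point (between the pads) lies 19 mm behind it; y points along the fingers, x is the direction in which the jaws open and shut, and the axes are right-handed (so a half turn about y gives the same grasp; the last joint's range is limited). The gripper opens to 85 mm and grips with 20 to 120 N. Pads are 22 mm wide; open, the fingers measure 114 mm over their backs; the gripper's body (76 mm by 85 mm) begins 54 mm behind the grasp point. The pads swing forward as they close: fully open they stand 13 mm farther back than shut.
Start: joints at [0.988, 0.291, -0.153, 1.127, 0, 1.431], TCP at [0.225, 0.474, 0.231] pointing down, gripper open.
Joint ranges: [-2.52, 2.52], [-0.91, 1.74], [-1.3, 1.37], [-1.96, 2.02], [-1.52, 1.47], [-3.14, 3.14]. Speed limits (rad/s): [2.22, 2.22, 2.79, 3.14, 3.14, 3.14].

## Interface

Orientations are given as a unit quaternion [w, x, y, z].
In Python, from bench import env gives the robot as it stands.
- The arm moves only by the shell command python3 -m inch 'ROWS' [FORCE]. ROWS is JSON, a list of rows, each a list of 5 numbers: the opening, from 0 (shut) to 1 (fully open), then the shift along the tool's x, y, z in mm, then the turn about the tool's y in rad. In form: [[claw, x, y, z, turn], ...]. A call has exactly 10 rows; each row shifts and turns the pose as measured when the row begins, along the tool's axes as they then stand; what a row does not reach is not made up. A row lasts 1/8 s, in which the tool goes at most 62.5 mm and 10.7 degrees, less where a joint would pass 70% of its speed; a pose out of reach is approached as far as the arm can. A call with a gripper value outside its range is refused whole. The fingers move at their own pace and stop on an object; FORCE is the grip in N (left out, the last holds). Time passes only in rows, so rows that do not move let the fingers close, or fill a call up. It gives the time, the measured TCP pose, the force and the opening at its end, in the units of the state.
- env.read_state(): the state, without advancing time (a new reading comes with each control period).
- env.read_camera(name): name is "side" or "top"; returns the picture (420x560x3 uint8, red, green, blue); there is no depth.
- env.camera_model(name): a dict with "fx", "fy", "cx", "cy" (pixels), "k1" (the pictures are not rectified: a ray, as slopes to the right and down, at radius r is drawn at 1 + k1 r^2 times it, then the intrinsics apply), "rvec" (rotation vector, rad) and "tvec" (3), from world to camera coordinates, as OpenCV has them. Camera axes: x right, y down, z forward; pixel columns grow to the right and rows downward; lengths in m; the calibration is good to about 2 mm. A picture is of the moment at which its call begins. camera_model takes no time and is no camera call.
- env.close_job(): hands the job in, once; it reports no verdict.
The state is a dict: "time_s": time; "q": joint angles; "qvel": joint speeds; "tau": joint torques, N m; "tool_pos": TCP position; "ee_rot": TCP orientation; "contact_force": force on the tool from outside, world axes, zero at the start; "moment": the same for the moment, N m; "width": finger opening in m.
Only numpy, scipy, OpenCV 4.12 (cv2) and the standard library are available. Lean on these libraries where they do the work, as an engineer would, in place of code of your own. Each camera call takes 0.05 s, during which the arm holds its last target. There are 200 camera calls.

## Task

Knock every cured resin block out of the mould by lifting the red grip of its knock-out rod, and press all the blocks, including any already lying on the green mat, one at a time down into the scanner's spring magazine, flat and label up, until each is caught under the two brass catches. Push the knock-out rods fully down again, and only when all blocks are loaded and all rods are down press the green start button once fully home. Leave everything else on the bench where it is.

Things in the scene. Friction and masses are not known exactly. Their poses are not given: they have to be found in the camera images.
- mould: Dark steel mould on aluminium legs, fixed; 98 (its x) by 236 (y) mm, top 90 mm above the bench. Origin: on the bench under pocket 1; x away from the red grips, y along the row. Pockets 0, 1, 2 at y -80, 0, +80 mm: 72 (x) by 42 mm, 22 mm deep, floor 68 mm above the bench. Some may be empty. A block sits flush with the mould's top, too deep to grasp; its knock-out rod must lift it.
- rod0 (a joint): Lift of the knock-out rod of pocket 0 in m: 0 fully down, 0.017 fully up. The upright 18 mm steel rod comes up through the pocket's floor and lifts the block: at 0.017 the block stands 16 mm proud of the mould, 6 mm still in it. About 7 N lifts it, 4 N pushes it down; it stays where it is left.
- rod0_grip (a point): Centre of the red grip of rod 0, at the mould's -x side, 35 mm above the bench with the rod down; it moves up and down with the rod. A bar 36 mm long (mould's x), 18 mm wide and 18 mm high; its centre is 39 mm out from the mould's front face.
- rod1 (a joint): Lift of the knock-out rod of pocket 1 in m: 0 fully down, 0.017 fully up. The upright 18 mm steel rod comes up through the pocket's floor and lifts the block: at 0.017 the block stands 16 mm proud of the mould, 6 mm still in it. About 7 N lifts it, 4 N pushes it down; it stays where it is left.
- rod1_grip (a point): Centre of the red grip of rod 1, at the mould's -x side, 35 mm above the bench with the rod down; it moves up and down with the rod. A bar 36 mm long (mould's x), 18 mm wide and 18 mm high; its centre is 39 mm out from the mould's front face.
- rod2 (a joint): Lift of the knock-out rod of pocket 2 in m: 0 fully down, 0.017 fully up. The upright 18 mm steel rod comes up through the pocket's floor and lifts the block: at 0.017 the block stands 16 mm proud of the mould, 6 mm still in it. About 7 N lifts it, 4 N pushes it down; it stays where it is left.
- rod2_grip (a point): Centre of the red grip of rod 2, at the mould's -x side, 35 mm above the bench with the rod down; it moves up and down with the rod. A bar 36 mm long (mould's x), 18 mm wide and 18 mm high; its centre is 39 mm out from the mould's front face.
- block_a: Amber resin specimen block, 70 mm (its x) by 40 mm (its y) by 22 mm high, about 70 g, with a white label strip and a brown specimen on top. Origin: centre of its underside; z up. If present, it starts in pocket 0, label up, its long side along the mould's x.
- block_b: Amber resin specimen block, 70 mm (its x) by 40 mm (its y) by 22 mm high, about 70 g, with a white label strip and a brown specimen on top. Origin: centre of its underside; z up. If present, it starts in pocket 1, label up, its long side along the mould's x.
- block_c: Amber resin specimen block, 70 mm (its x) by 40 mm (its y) by 22 mm high, about 70 g, with a white label strip and a brown specimen on top. Origin: centre of its underside; z up. If present, it starts in pocket 2, label up, its long side along the mould's x.
- block_d: Amber resin specimen block, 70 mm (its x) by 40 mm (its y) by 22 mm high, about 70 g, with a white label strip and a brown specimen on top. Origin: centre of its underside; z up. It starts on the green bench mat (250 x 170 x 3 mm, fixed), label up.
- block_e: Amber resin specimen block, 70 mm (its x) by 40 mm (its y) by 22 mm high, about 70 g, with a white label strip and a brown specimen on top. Origin: centre of its underside; z up. If present, it starts on the green bench mat (250 x 170 x 3 mm, fixed), label up.
- scanner: White block scanner, fixed: a 25 mm high deck carrying an aluminium magazine tower and the start button, and a 125 mm high case beyond x +83 mm. Origin: on the bench, on the tower axis; x away from the robot, y along the scanner. Tower inside: 73 (x) by 43 (y) mm. Its end walls and 12 mm corner lips end 16 mm above magazine, with flared lead-ins to 33 mm above it.
- magazine (a point): On the tower axis, level with the undersides of the two brass catches, 126 mm above the bench. The middle 48 mm of both long sides is open for fingers. The catches stand 6 mm in at the x ends, sloped above for 15 mm: a block pushed down (5 to 10 N) springs them apart; once its top is below this point they snap over it. The next block is pressed down on top of the last.
- follower (a joint): How far the blue spring follower in the magazine has been pushed down, in m: 0 empty, its top 1 mm below magazine; about 0.021 with one caught block, 0.022 more for each further one; limit 0.094 (room for four). The spring pushes up with 5 N at 0 and 9 N at 0.088.
- start (a joint): Travel of the green start button in m: 0 out, 0.006 fully home at about 5 N; springs back.
- start_top (a point): Centre of the top of the green start button, 30 mm in diameter, on the scanner's deck, 140 mm to the -y side of the tower axis.
- beaker: Glass beaker 66 mm wide, 85 mm tall, a bystander to be left alone. Origin: centre of its underside.
- ethanol: White bottle with blue cap, 60 mm wide, 150 mm tall, a bystander to be left alone. Origin: centre of its underside.
- stain: Small amber jar, 48 mm wide, 80 mm tall, a bystander to be left alone. Origin: centre of its underside.
- dish: Clear shallow dish 90 mm wide, 16 mm tall, a bystander to be left alone. Origin: centre of its underside.
- brush: Wood brush 160 mm long, a bystander to be left alone. Origin: centre of its underside.
- logbook: Blue logbook 150 x 210 x 18 mm, a bystander to be left alone. Origin: centre of its underside.
- vialbox: Red open divided box 100 x 140 x 50 mm, a bystander to be left alone. Origin: centre of its underside.
There are look-alikes about, which are no part of the job. Leave any blue or purple look-alike of the block_c alone.

How it is judged:
By the outcome, as a careful person would: the job done as asked, in the order asked, and still so for the second after the job is handed in, with the robot touching nothing.
Of block_a, block_b, block_c, block_e only 2 to 3 are there at a start; the rules pass over those that are not, and their reading is None.
At some moment in a run one of block_d, block_e may be knocked a few centimetres aside while the robot is not near it.
It also fails if it takes over 210 s, if anything falls off the work surface, if the arm or the gripper's body presses on something with over 40 N, if the wrist force passes 120 N, or if a joint passes its speed limit or range.

## Working session

There is one attempt and no reset: what is moved stays moved. The work goes in short steps, Python scripts to look and compute and a shell command to move; the robot and the scene stay as the last step left them, time stands still between calls to the robot, and variables do not carry over. Pictures are saved under pics/ and viewed, about 12 in all and at most 16, crops included, and the job is handed in when it is done.

```bash
ls; mkdir -p pics
python3 - <<'E'
from bench import env
import cv2
for n in ("top","side"):
    im=env.read_camera(n); cv2.imwrite(f"pics/{n}0.png",cv2.cvtColor(im,cv2.COLOR_RGB2BGR)); print(n,env.camera_model(n))
s=env.read_state();print(s)
E
```

```text
pics
top {'fx': 456.03988736222107, 'fy': 456.03988736222107, 'cx': 273.1073307899956, 'cy': 206.41585741682232, 'k1': 0.02092885175180706, 'rvec': array([ 2.14711223, -2.12767382,  0.16697992]), 'tvec': array([0.02723825, 0.57388872, 1.35057644])}
side {'fx': 446.13325701372804, 'fy': 446.13325701372804, 'cx': 279.60848122070314, 'cy': 209.05067225625731, 'k1': -0.10999608775970827, 'rvec': array([ 2.10278088, -0.50678468,  0.30273254]), 'tvec': array([-0.48163976,  0.21590352,  1.11033041])}
{'time_s': 0.1, 'q': array([ 9.87677283e-01,  2.91223548e-01, -1.54061893e-01,  1.12669147e+00,
        2.80922411e-06,  1.43148273e+00]), 'qvel': array([ 0.002672  , -0.00082976,  0.00121425,  0.0001349 ,  0.00064966,
       -0.00157874]), 'tau': array([ 1.03433700e-03, -5.37979388e+01,  3.31917536e+01,  9.31247341e-03,
       -2.19439071e-04, -2.17521676e-05]), 'tool_pos': array([0.22520616, 0.47380543, 0.23078581]), 'ee_rot': array([-0.59761228,  0.59795405,  0.3773163 , -0.37807793]), 'contact_force': array([0.51945388, 0.01500564, 0.20989577]), 'moment': array([-0.02689313, -0.02058871,  0.02054759]), 'width': 0.08545162422371977}
```

View pics/top0.png

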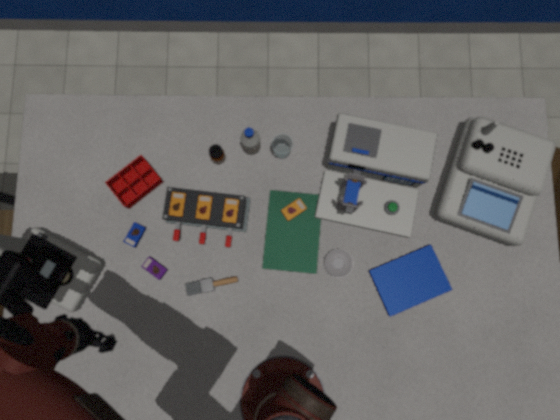

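View pics/side0.png

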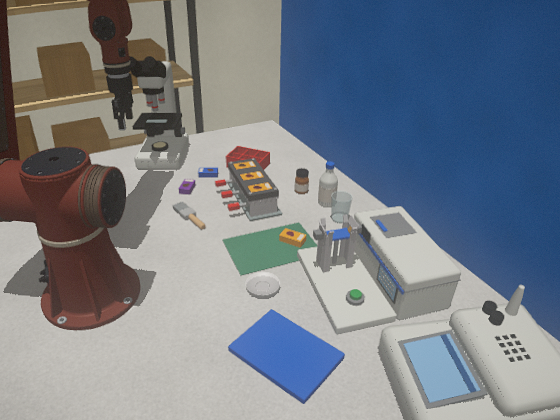

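The top view shows blocks in all three pockets at about (177,205), (203,208) and (231,211). Block d is on the mat at (293,209), the red grips are at row ~235–241, the tower is at (350,193) and the button at (392,207). The blue and purple look-alikes are at (134,235) and (154,268).

```bash
cat > h.py <<'E'
from bench import env
import cv2, numpy as np
from scipy.spatial.transform import Rotation as R
def cam(n):
    m=env.camera_model(n); K=np.array([[m['fx'],0,m['cx']],[0,m['fy'],m['cy']],[0,0,1]])
    return K,np.array([m['k1'],0,0,0.]),cv2.Rodrigues(m['rvec'])[0],np.array(m['tvec']),m
def ray(n,uv):
    K,D,Rm,t,_=cam(n); p=cv2.undistortPoints(np.array(uv,float).reshape(-1,1,2),K,D).reshape(-1,2)
    return -Rm.T@t, np.c_[p,np.ones(len(p))]@Rm
def onz(n,uv,z):
    c,d=ray(n,uv); return c+d*((z-c[2])/d[:,2])[:,None]
def proj(n,P):
    K,D,_,_,m=cam(n); return cv2.projectPoints(np.array(P,float).reshape(-1,1,3),m['rvec'],m['tvec'],K,D)[0].reshape(-1,2)
def tri(uv1,uv2):
    A=[];b=[]
    for n,u in (("top",uv1),("side",uv2)):
        c,d=ray(n,[u]); d=d[0]/np.linalg.norm(d[0]); M=np.eye(3)-np.outer(d,d); A.append(M); b.append(M@c)
    return np.linalg.lstsq(np.vstack(A),np.hstack(b),rcond=None)[0]
def snap(n,name=None):
    im=env.read_camera(n)
    if name: cv2.imwrite(f"pics/{name}.png",cv2.cvtColor(im,cv2.COLOR_RGB2BGR))
    return im
def blobs(im,lo,hi,amin=15,roi=None):
    hsv=cv2.cvtColor(im,cv2.COLOR_RGB2HSV); m=cv2.inRange(hsv,np.array(lo),np.array(hi))
    if roi: k=np.zeros_like(m); x0,y0,x1,y1=roi; k[y0:y1,x0:x1]=255; m&=k
    m=cv2.morphologyEx(m,cv2.MORPH_CLOSE,np.ones((3,3)))
    c,_=cv2.findContours(m,cv2.RETR_EXTERNAL,cv2.CHAIN_APPROX_NONE)
    return [x for x in c if cv2.contourArea(x)>=amin]
def rect(n,c,z):
    P=onz(n,c.reshape(-1,2),z); return cv2.minAreaRect((P[:,:2]*1000).astype(np.float32))
E
python3 - <<'E'
from h import *
T=cv2.cvtColor(cv2.imread('pics/top0.png'),cv2.COLOR_BGR2RGB);S=cv2.cvtColor(cv2.imread('pics/side0.png'),cv2.COLOR_BGR2RGB)
f=lambda r:np.round(np.hstack([r[0],r[1],r[2]]),1)
print('amber')
for c in blobs(T,(8,140,120),(28,255,255)): print(c.reshape(-1,2).mean(0),f(rect('top',c,.09)),f(rect('top',c,.025)))
print('red grips')
for c in blobs(T,(0,150,80),(6,255,255),8,(160,225,245,255))+blobs(T,(170,150,80),(180,255,255),8,(160,225,245,255)): print(c.reshape(-1,2).mean(0),f(rect('top',c,.044)))
print('mould dark')
for c in blobs(T,(0,0,0),(180,120,75),300,(150,175,260,245)): print(f(rect('top',c,.09)))
print('mat')
for c in blobs(T,(65,90,30),(90,255,200),300): print(f(rect('top',c,.003)))
print('button')
for c in blobs(T,(55,100,50),(80,255,255),15,(375,190,410,225)): print(c.reshape(-1,2).mean(0),f(rect('top',c,.04)))
print('deck white')
for c in blobs(T,(0,0,130),(180,60,255),500,(310,165,425,240)): print(f(rect('top',c,.025)))
print('case')
for c in blobs(T,(0,0,130),(180,60,255),500,(310,105,445,170)): print(f(rect('top',c,.125)))
print('follower blue')
for c in blobs(T,(100,120,60),(125,255,255),20,(325,170,375,220)): print(c.reshape(-1,2).mean(0),f(rect('top',c,.125)))
for c in blobs(S,(100,120,60),(125,255,255),20,(320,220,360,245)): print('side',c.reshape(-1,2).mean(0),f(rect('side',c,.125)))
for nm,im,r,o in (('tA',T,(155,175,320,285),'top'),('tB',T,(310,110,430,240),'top')):
    a=cv2.resize(im[r[1]:r[3],r[0]:r[2]],None,fx=4.5,fy=4.5,interpolation=cv2.INTER_CUBIC); cv2.imwrite(f'pics/{nm}.png',a[:,:,::-1])
a=cv2.resize(S[205:330,290:410],None,fx=4.5,fy=4.5,interpolation=cv2.INTER_CUBIC); cv2.imwrite('pics/sB.png',a[:,:,::-1])
E
```

```text
amber
[229.96551724 212.36206897] [547.6 159.9  39.9  54.7  83.5] [557.1 166.4  41.8  57.4  83.5]
[292.02040816 210.28571429] [556.6 -23.3  37.2  54.4  34.3] [566.5 -25.8  39.   57.   34.3]
[203.59677419 208.69354839] [559.  239.   40.1  60.1  84.7] [569.1 249.3  42.   63.   84.7]
[177.52307692 204.86153846] [570.6 318.2  39.5  65.7  84.3] [581.2 332.3  41.4  68.9  84.3]
red grips
[227.95652174 240.69565217] [468.1 168.1  27.3  12.1   0.5]
[202.08333333 237.5       ] [476.6 247.1  27.5  12.1   1.9]
[176.25 234.5 ] [485.  324.8  27.4  15.    0.5]
mould dark
[560.2 235.3 238.7  99.7  83.6]
mat
[503.6 -28.5 161.7 241.6  84.7]
button
[392.09090909 206.5       ] [ 5.775e+02 -3.324e+02  2.180e+01  2.470e+01  5.000e-01]
deck white
[ 584.4 -278.1  335.1  156.8   78.2]
case
[ 762.5 -303.8  329.5  177.3   87.2]
follower blue
[351.46153846 191.73846154] [ 606.8 -194.7   40.2   64.7   77.6]
side [340.37777778 233.8       ] [ 611.2 -197.9   39.9   49.8   76.5]
```

View pics/tB.png

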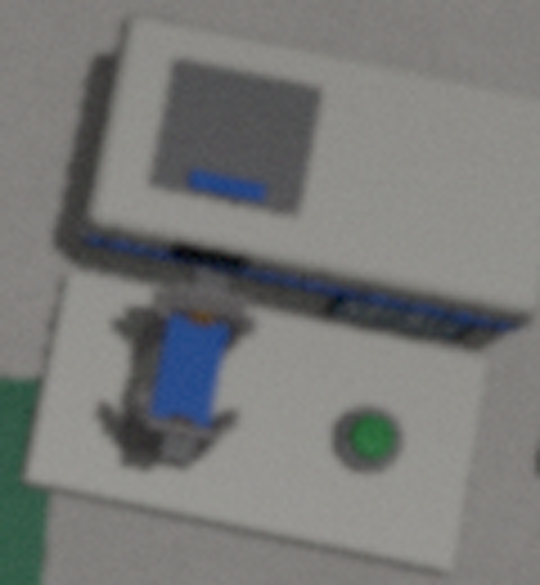

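View pics/sB.png

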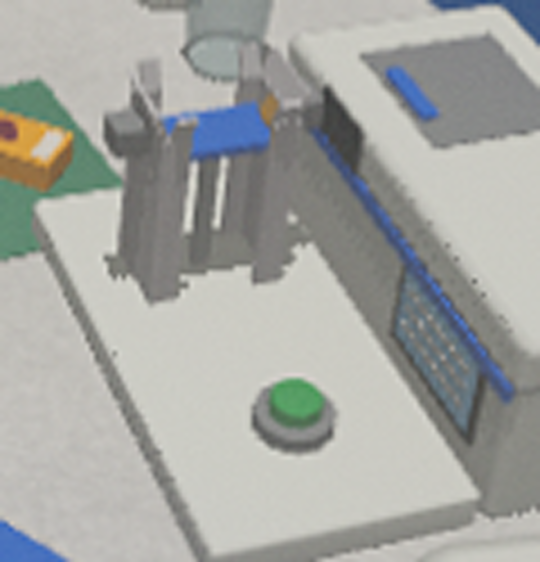

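View pics/tA.png

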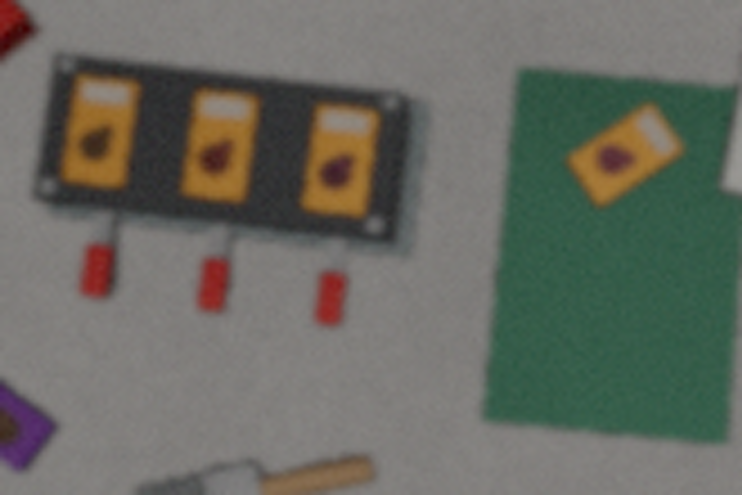

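Zoomed in, the magazine follower (blue, top at 351,192) and the green button (392,207; side about 356,297) are clear. The mould holds three blocks with their labels toward +x, and block d lies rotated on the mat. Next I refine the poses.

```bash
cat >> h.py <<'E'
def full(n,im,z,roi):  # block = amber hull + white label, rect on plane z
    hsv=cv2.cvtColor(im,cv2.COLOR_RGB2HSV); x0,y0,x1,y1=roi; m=np.zeros(im.shape[:2],np.uint8)
    s=hsv[y0:y1,x0:x1]; amb=cv2.inRange(s,np.array((6,130,90)),np.array((30,255,255))); wh=cv2.inRange(s,np.array((0,0,125)),np.array((180,110,255)))
    a2=cv2.dilate(amb,np.ones((9,9))); m[y0:y1,x0:x1]=amb|(wh&a2)
    p=cv2.findNonZero(m); return rect(n,cv2.convexHull(p),z)
def psi():
    s=env.read_state(); q=s['ee_rot']; M=R.from_quat([q[1],q[2],q[3],q[0]]).as_matrix(); return s,M
def go(x,y,z,deg):  # deltas in mm, rad in tool axes to world target, jaw direction deg (mod 180)
    s,M=psi(); d=M.T@((np.array([x,y,z])-s['tool_pos'])*1000); a=np.degrees(np.arctan2(M[1,0],M[0,0]))
    t=(a-deg+90)%180-90
    print('t %.1f pos'%s['time_s'],np.round(s['tool_pos']*1000,1),'jaw %.1f tilt %.2f'%(a,np.degrees(np.arccos(min(1,-M[2,1])))),'w %.1f'%(s['width']*1000),'F',np.round(s['contact_force'],1))
    print('  delta tool x,y,z mm',np.round(d,1),'turn %.3f rad (%.1f rows)'%(np.radians(t),abs(t)/10.7),'q6 %.2f'%s['q'][5])
E
python3 - <<'E'
from h import *
T=cv2.cvtColor(cv2.imread('pics/top0.png'),cv2.COLOR_BGR2RGB);S=cv2.cvtColor(cv2.imread('pics/side0.png'),cv2.COLOR_BGR2RGB)
f=lambda r:np.round(np.hstack([r[0],r[1],r[2]]),1)
for nm,z,r in (('p0',.09,(218,194,246,226)),('p1',.09,(192,190,216,224)),('p2',.09,(164,186,190,222)),('d',.025,(275,190,313,228))): print(nm,f(full('top',T,z,r)))
bt=[c.reshape(-1,2) for c in blobs(T,(55,100,50),(80,255,255),15,(375,190,410,225))]
bs=[c.reshape(-1,2) for c in blobs(S,(55,100,50),(80,255,255),15,(335,280,375,310))]
print([ (b.min(0),b.max(0)) for b in bs]); print('btn',tri((bt[0].max(0)+bt[0].min(0))/2.,(bs[0].max(0)+bs[0].min(0))/2.))
# side view of mould blocks & d: amber blobs
for c in blobs(S,(6,130,90),(30,255,255),15,(225,150,310,250)): print('side amber',f(rect('side',c,.09)),f(rect('side',c,.025)))
for c in blobs(S,(0,170,100),(6,255,255),8,(210,175,245,215))+blobs(S,(172,150,80),(180,255,255),8,(210,175,245,215)): print('side red',c.reshape(-1,2).mean(0))
go(.56,-.025,.15,34.3)
E
```

```text
p0 [553.6 158.7  43.5  71.2  83.5]
p1 [563.1 238.3  43.1  73.   83.4]
p2 [571.9 318.2  43.1  72.7  82.9]
d [569.1 -30.   41.5  70.2  33.4]
[(array([350, 290], dtype=int32), array([360, 297], dtype=int32))]
btn [ 0.57638706 -0.33109161  0.04331632]
side amber [ 518.8 -115.7   56.2   70.    36.1] [563.4 -40.2  61.3  76.5  36.1]
side amber [547.3 159.9  42.6  56.   82.8] [594.6 260.8  46.6  61.2  82.8]
side amber [562.8 238.7  43.2  69.1  83.3] [611.5 346.8  47.2  75.5  83.3]
side amber [571.5 317.4  41.5  70.   82.8] [621.  432.7  45.3  76.4  82.8]
t 0.1 pos [225.2 473.8 230.8] jaw 64.6 tilt 0.07 w 85.5 F [0.5 0.  0.2]
  delta tool x,y,z mm [-306.6   81.1 -516.6] turn 0.528 rad (2.8 rows) q6 1.43
```

```bash
python3 -m inch '[[1,-30.6,0,-51.7,0],[1,-30.6,0,-51.7,0],[1,-30.6,0,-51.7,0],[1,-30.6,0,-51.7,0],[1,-30.6,0,-51.7,0],[1,-30.6,0,-51.7,0],[1,-30.6,0,-51.7,0],[1,-30.6,0,-51.7,0],[1,-30.6,0,-51.7,0],[1,-30.6,0,-51.7,0]]' 40
python3 -c "
from h import *
T=snap('top'); print(full('top',T,.025,(270,185,318,233)))
go(.5691,-.030,.10,33.4)"
```

```text
time_s: 1.35
tool_pos: [0.5691, -0.0363, 0.2288]
ee_rot: [0.597, -0.596, -0.379, 0.381]
contact_force: [2.0, 0.5, 1.6]
width: 0.0855Traceback (most recent call last):
  File "<string>", line 3, in <module>
    T=snap('top'); print(full('top',T,.025,(270,185,318,233)))
                         ~~~~^^^^^^^^^^^^^^^^^^^^^^^^^^^^^^^^
  File "h.py", line 35, in full
    p=cv2.findNonZero(m); return rect(n,cv2.convexHull(p),z)
                                        ~~~~~~~~~~~~~~^^^
cv2.error: OpenCV(4.12.0) /io/opencv/modules/imgproc/src/convhull.cpp:143: error: (-215:Assertion failed) total >= 0 && (depth == CV_32F || depth == CV_32S) in function 'convexHull'
```

```bash
python3 -m inch '[[1,0,0,0,0.18],[1,0,0,0,0.18],[1,0,0,0,0.18],[1,0,25,0,0],[1,0,25,0,0],[1,0,30,0,0],[1,0,30,0,0],[1,0,20,0,0],[1,0,0,0,0],[1,0,0,0,0]]'
python3 -c "
from h import *
S=snap('side','s1'); cv2.imwrite('pics/s1c.png',cv2.resize(S[170:300,220:380],None,fx=4,fy=4,interpolation=2)[:,:,::-1])
go(.5691,-.030,.006,33.4)"
```

```text
time_s: 2.65
tool_pos: [0.5714, -0.0452, 0.0911]
ee_rot: [-0.679, 0.679, 0.196, -0.2]
contact_force: [0.5, -0.4, 0.9]
width: 0.0852
t 2.7 pos [571.4 -45.2  91.2] jaw 32.5 tilt 0.34 w 85.4 F [-0.   0.1 -0.4]
  delta tool x,y,z mm [ 6.8 85.1 14. ] turn -0.015 rad (0.1 rows) q6 0.80
```

View pics/s1c.png

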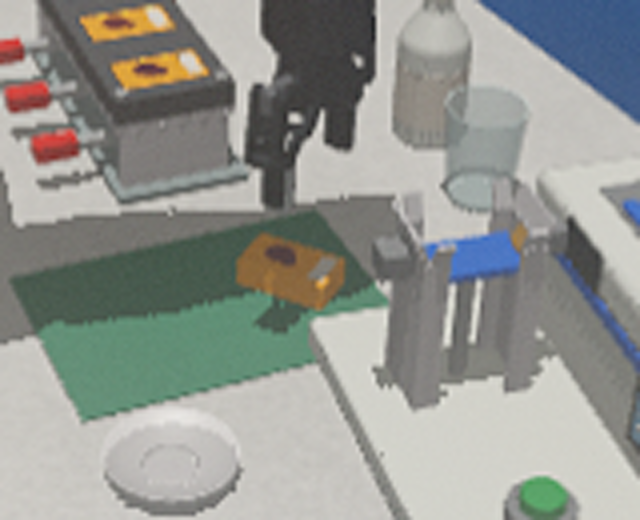

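Block d is still at about (292,237) in the side view and the gripper is above it. Now I lower and grasp.

```bash
python3 -m inch '[[1,6.8,0,14,-0.015],[1,0,20,0,0],[1,0,20,0,0],[1,0,20,0,0],[1,0,15,0,0],[1,0,11,0,0],[1,0,0,0,0],[1,0,0,0,0],[1,0,0,0,0],[1,0,0,0,0]]' 
python3 -c "
from h import *
go(.5691,-.030,.005,33.4)"
```

```text
time_s: 3.95
tool_pos: [0.5738, -0.0253, 0.009]
ee_rot: [-0.675, 0.678, 0.207, -0.204]
contact_force: [-0.5, 0.6, 0.5]
width: 0.0855
t 4.0 pos [573.8 -25.3   9. ] jaw 33.7 tilt 0.35 w 85.5 F [-0.5  0.6  0.5]
  delta tool x,y,z mm [-6.5  4.  -1.3] turn 0.006 rad (0.0 rows) q6 0.81
```

```bash
python3 -m inch '[[1,-6,3.5,-1.3,0],[1,0,0,0,0],[0.3,0,0,0,0],[0.3,0,0,0,0],[0.3,0,0,0,0],[0.3,0,0,0,0],[0.3,0,0,0,0],[0.3,0,0,0,0],[0.3,0,0,0,0],[0.3,0,0,0,0]]' 40
python3 -c "
from h import *
go(.5691,-.030,.005,33.4)"
```

```text
time_s: 5.2
tool_pos: [0.5696, -0.0302, 0.0058]
ee_rot: [-0.675, 0.678, 0.207, -0.203]
contact_force: [-1.4, 0.4, -0.0]
width: 0.0394
t 5.2 pos [569.6 -30.2   5.8] jaw 33.7 tilt 0.40 w 39.4 F [-1.4  0.4 -0. ]
  delta tool x,y,z mm [-0.3  0.8  0.5] turn 0.006 rad (0.0 rows) q6 0.80
```

```bash
python3 -m inch '[[0.3,0,-20,0,0],[0.3,0,-45,0,0],[0.3,0,-45,0,0],[0.3,0,-45,0,0],[0.3,0,-45,0,-0.18],[0.3,0,0,0,-0.18],[0.3,0,0,0,-0.18],[0.3,0,0,0,-0.18],[0.3,0,0,0,-0.05],[0.3,0,0,0,0]]'
python3 -c "
from h import *
go(.6068,-.1947,.20,77.8)"
```

```text
time_s: 6.45
tool_pos: [0.5669, -0.029, 0.2113]
ee_rot: [-0.543, 0.546, 0.452, -0.451]
contact_force: [-0.4, 0.3, -0.7]
width: 0.0393
t 6.5 pos [566.9 -29.  211.3] jaw 79.3 tilt 0.23 w 39.3 F [-0.4  0.3 -0.7]
  delta tool x,y,z mm [-155.3   11.8  -70. ] turn 0.026 rad (0.1 rows) q6 0.01
```

```bash
python3 -m inch '[[0.3,-30,0,-14,0.026],[0.3,-40,0,-18,0],[0.3,-40,0,-18,0],[0.3,-30,0,-13,0],[0.3,-15,0,-7,0],[0.3,0,0,0,0],[0.3,0,0,0,0],[0.3,0,0,0,0],[0.3,0,0,0,0],[0.3,0,0,0,0]]'
python3 -c "
from h import *
T=snap('top','t2');S=snap('side','s2')
cv2.imwrite('pics/c2.png',np.hstack([cv2.resize(I[r[1]:r[1]+110,r[0]:r[0]+80],None,fx=5,fy=5,interpolation=2) for I,r in ((T,(315,140)),(S,(300,190)))])[:,:,::-1])
go(.6068,-.1947,.164,77.8)"
```

```text
time_s: 7.7
tool_pos: [0.6031, -0.1948, 0.211]
ee_rot: [-0.551, 0.552, 0.443, -0.442]
contact_force: [0.4, -0.1, -1.7]
width: 0.0393
t 7.8 pos [ 603.1 -195.   210.9] jaw 77.5 tilt 0.10 w 38.7 F [-0.6 -0.1 -0.9]
  delta tool x,y,z mm [ 1.  46.9 -3.5] turn -0.005 rad (0.0 rows) q6 -0.21
```

View pics/c2.png

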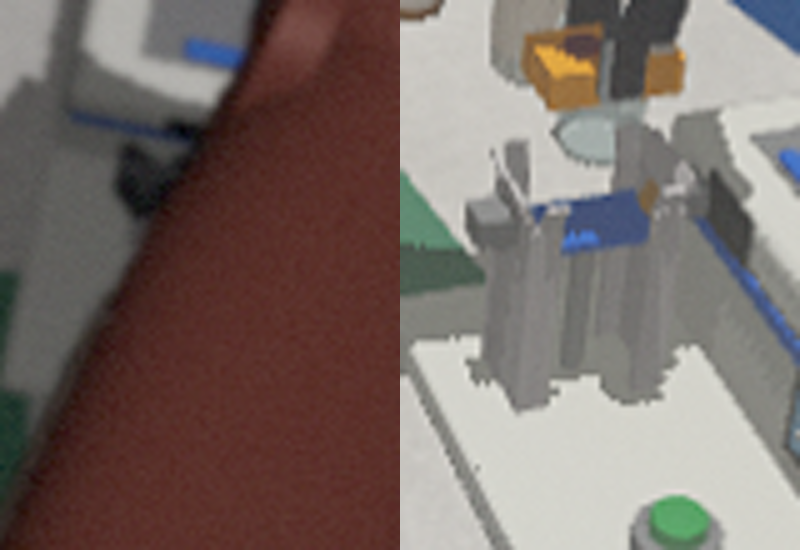

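The block is held level over the tower, with its bottom corners in the side view at about (330,211.6), (356.6,208.4) and (325.6,203.6). Those corners should show its offset in the fingers.

```bash
python3 -c "
from h import *
s,M=psi(); c=s['tool_pos'].copy(); c[2]+=-.0028
y=M[:,0]; x=np.array([y[1],-y[0],0])
P=onz('side',[(330,211.6),(356.6,208.4),(325.6,203.6)],c[2])-c
for p in P: print('block frame mm x,y',np.round(1000*p@x,1),np.round(1000*p@y,1))
"
```

```text
block frame mm x,y -31.1 -16.9
block frame mm x,y 37.8 -18.8
block frame mm x,y -29.0 19.6
```

```bash
python3 -m inch '[[0.3,1,0,-3.5,0],[0.3,0,15,0,0],[0.3,0,15,0,0],[0.3,0,8,0,0],[0.3,0,4,0,0],[0.3,0,0,0,0],[0.3,0,0,0,0],[0.3,0,0,0,0],[0.3,0,0,0,0],[0.3,0,0,0,0]]' 60
python3 -c "
from h import *
go(.6068,-.1947,.15,77.8)"
```

```text
time_s: 9.05
tool_pos: [0.607, -0.1949, 0.1658]
ee_rot: [-0.551, 0.552, 0.443, -0.442]
contact_force: [-0.8, -1.3, -0.8]
width: 0.0386
t 9.1 pos [ 607.  -194.9  165.8] jaw 77.5 tilt 0.10 w 38.6 F [-0.8 -1.3 -0.8]
  delta tool x,y,z mm [ 0.1 15.8  0.3] turn -0.005 rad (0.0 rows) q6 -0.21
```

```bash
python3 -m inch '[[0.3,0,5,0,0],[0.3,0,5,0,0],[0.3,0,5,0,0],[0.3,0,4,0,0],[0.3,0,4,0,0],[0.3,0,3,0,0],[0.3,0,0,0,0],[0.3,0,0,0,0],[0.3,0,0,0,0],[0.3,0,0,0,0]]' 
python3 -c "
from h import *
go(.6068,-.1947,.104,77.8)"
```

```text
time_s: 10.3
tool_pos: [0.6048, -0.1943, 0.1385]
ee_rot: [0.552, -0.551, -0.442, 0.443]
contact_force: [-3.4, -0.2, 0.6]
width: 0.0384
t 10.3 pos [ 604.8 -194.3  138.5] jaw 77.5 tilt 0.15 w 38.4 F [-3.4 -0.2  0.6]
  delta tool x,y,z mm [ 0.1 34.5 -2.1] turn -0.005 rad (0.0 rows) q6 -0.21
```

```bash
python3 -m inch '[[0.3,0,4,0.5,0],[0.3,0,4,0,0],[0.3,0,4,0,0],[0.3,0,5,0,0],[0.3,0,5,0,0],[0.3,0,5,0,0],[0.3,0,5,0,0],[0.3,0,4,0,0],[0.3,0,0,0,0],[0.3,0,0,0,0]]' 
python3 -c "
from h import *
go(.6048,-.1943,.104,77.8)"
```

```text
time_s: 11.55
tool_pos: [0.6054, -0.1948, 0.1081]
ee_rot: [-0.55, 0.553, 0.443, -0.442]
contact_force: [-3.5, 0.5, 2.4]
width: 0.0384
t 11.6 pos [ 605.4 -194.8  108.1] jaw 77.5 tilt 0.26 w 38.4 F [-3.5  0.5  2.4]
  delta tool x,y,z mm [0.4 4.1 0.7] turn -0.005 rad (0.0 rows) q6 -0.21
```

```bash
python3 -m inch '[[0.3,0,3,0,0],[0.3,0,3,0,0],[0.3,0,2,0,0],[0.3,0,0,0,0],[0.3,0,0,0,0],[0.3,0,0,0,0],[0.3,0,0,0,0],[0.3,0,0,0,0],[0.3,0,0,0,0],[0.3,0,0,0,0]]' 
python3 -c "
from h import *
S=snap('side','s3')
cv2.imwrite('pics/c3.png',cv2.resize(S[200:290,300:400],None,fx=6,fy=6,interpolation=2)[:,:,::-1])
go(.6048,-.1943,.104,77.8)"
```

```text
time_s: 12.8
tool_pos: [0.6054, -0.1948, 0.1013]
ee_rot: [-0.55, 0.553, 0.443, -0.442]
contact_force: [-4.1, 0.2, 2.8]
width: 0.0385
t 12.8 pos [ 605.4 -194.8  101.3] jaw 77.5 tilt 0.29 w 38.5 F [-3.2  0.3  2.5]
  delta tool x,y,z mm [ 0.4 -2.7  0.7] turn -0.006 rad (0.0 rows) q6 -0.21
```

View pics/c3.png

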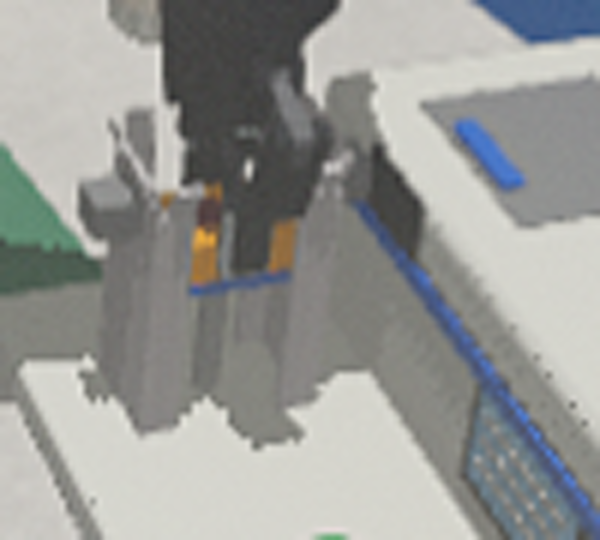

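The block is in the tower on the follower, down at catch level. Now I release it and retract.

```bash
python3 -m inch '[[0.7,0,0,0,0],[0.7,0,0,0,0],[0.7,0,0,0,0],[0.7,0,-10,0,0],[0.7,0,-40,0,0],[0.7,0,-50,0,0],[0.7,30,-20,0,0],[1,50,0,0,0],[1,55,0,0,0],[1,55,0,0,0]]' 
python3 -c "
from h import *
S=snap('side','s4')
for c in blobs(S,(6,130,90),(30,255,255),6,(320,220,365,260)):
  q=c.reshape(-1,2); print(q.min(0),q.max(0))
print('expected caught top/bottom, popped top', proj('side',[[.6095,-.2145,.125],[.6095,-.2145,.103],[.6095,-.2145,.147]]))
cv2.imwrite('pics/c4.png',cv2.resize(S[200:290,300:400],None,fx=6,fy=6,interpolation=2)[:,:,::-1])
go(.475,.2485,.026,83.4)"
```

```text
time_s: 14.1
tool_pos: [0.649, -0.0088, 0.2301]
ee_rot: [-0.549, 0.557, 0.443, -0.438]
contact_force: [0.2, -0.5, 0.4]
width: 0.0858
[326 228] [349 244]
expected caught top/bottom, popped top [[342.7569097  237.04577462]
 [341.90489582 243.94078916]
 [343.62399989 229.99875073]]
t 14.2 pos [649.8  -2.  230.1] jaw 77.3 tilt 0.73 w 85.5 F [-1.5  4.9 -0.3]
  delta tool x,y,z mm [205.8 201.6 228. ] turn -0.106 rad (0.6 rows) q6 0.11
```

View pics/c4.png

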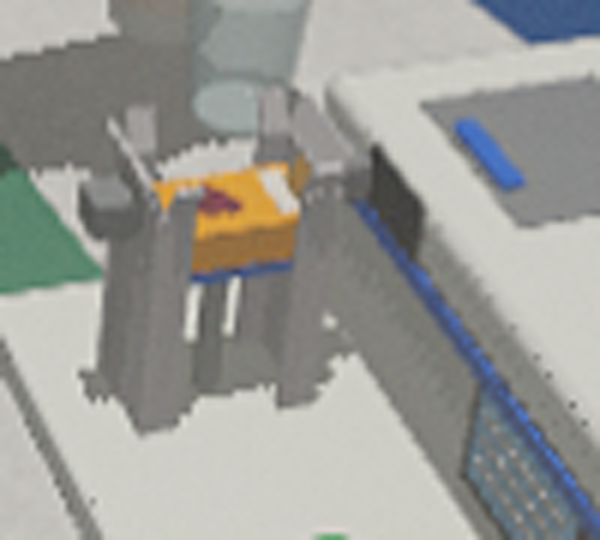

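Block d is caught: its top front edge is at row ~238, against an expected 237. On to rod 1.

```bash
python3 -m inch '[[1,20,0,20,-0.106],[0.5,45,0,40,0],[0.5,45,0,45,0],[0.5,45,0,45,0],[0.5,35,0,40,0],[0.5,20,20,20,0],[0.5,5,30,5,0],[0.5,0,30,0,0],[0.5,0,20,0,0],[0.5,0,0,0,0]]' 
python3 -c "
from h import *
go(.4727,.2487,.027,83.4)"
```

```text
time_s: 15.4
tool_pos: [0.4631, 0.2453, 0.132]
ee_rot: [-0.521, 0.531, 0.48, -0.466]
contact_force: [-0.2, -0.6, 0.5]
width: 0.0424
t 15.4 pos [463.1 245.3 132. ] jaw 84.0 tilt 1.43 w 42.4 F [-0.2 -0.6  0.5]
  delta tool x,y,z mm [  3.8 105.2  -6.7] turn 0.010 rad (0.1 rows) q6 0.46
```

```bash
python3 -m inch '[[0.5,4,0,-9,0],[0.5,0,0,0,0],[0.5,0,20,0,0],[0.5,0,25,0,0],[0.5,0,25,0,0],[0.5,0,20,0,0],[0.5,0,13,0,0],[0.5,0,0,0,0],[0.5,0,0,0,0],[0.5,0,0,0,0]]' 
python3 -c "
from h import *
go(.4727,.2487,.027,83.4); print(psi()[1].round(3))"
```

```text
time_s: 16.65
tool_pos: [0.4841, 0.2511, 0.0353]
ee_rot: [-0.519, 0.533, 0.485, -0.461]
contact_force: [-0.1, -1.1, 0.3]
width: 0.0426
t 16.6 pos [484.1 251.1  35.3] jaw 83.9 tilt 2.25 w 42.6 F [-0.1 -1.1  0.3]
  delta tool x,y,z mm [-3.7  7.8 11.3] turn 0.009 rad (0.0 rows) q6 0.45
[[ 0.106  0.038 -0.994]
 [ 0.994  0.008  0.106]
 [ 0.012 -0.999 -0.037]]
```

```bash
python3 -m inch '[[0.5,-2.5,0,5.5,0],[0.5,0,0,5,0],[0.5,0,4,0,0],[0.5,0,3,0,0],[0.1,0,0,0,0],[0.1,0,0,0,0],[0.1,0,0,0,0],[0.1,0,0,0,0],[0.1,0,0,0,0],[0.1,0,0,0,0]]' 60 
python3 -c "
from h import *
go(.4727,.2487,.027,83.4)"
```

```text
time_s: 17.9
tool_pos: [0.4731, 0.249, 0.0286]
ee_rot: [-0.518, 0.533, 0.484, -0.461]
contact_force: [0.0, -0.1, 0.9]
width: 0.0164
t 17.9 pos [473.1 249.   28.6] jaw 83.9 tilt 2.28 w 16.4 F [ 0.  -0.1  0.9]
  delta tool x,y,z mm [-0.4  1.6  0.4] turn 0.008 rad (0.0 rows) q6 0.46
```

```bash
python3 -m inch '[[0.1,0,-4,0,0],[0.1,0,-4,0,0],[0.1,0,-4,0,0],[0.1,0,-4,0,0],[0.1,0,-4,0,0],[0.1,0,-3,0,0],[0.1,0,-3,0,0],[0.1,0,0,0,0],[0.1,0,0,0,0],[0.1,0,0,0,0]]'
python3 -c "
from h import *
S=snap('side','s5')
cv2.imwrite('pics/c5.png',cv2.resize(S[140:230,190:310],None,fx=6,fy=6,interpolation=2)[:,:,::-1])
go(.4727,.2487,.0456,83.4)"
```

```text
time_s: 19.15
tool_pos: [0.4728, 0.249, 0.0462]
ee_rot: [-0.519, 0.533, 0.483, -0.461]
contact_force: [3.5, 1.3, -10.2]
width: 0.0163
t 19.2 pos [472.8 249.   46.2] jaw 83.8 tilt 2.08 w 16.0 F [  3.1   1.6 -10.2]
  delta tool x,y,z mm [-0.3  0.6  0. ] turn 0.008 rad (0.0 rows) q6 0.46
```

View pics/c5.png

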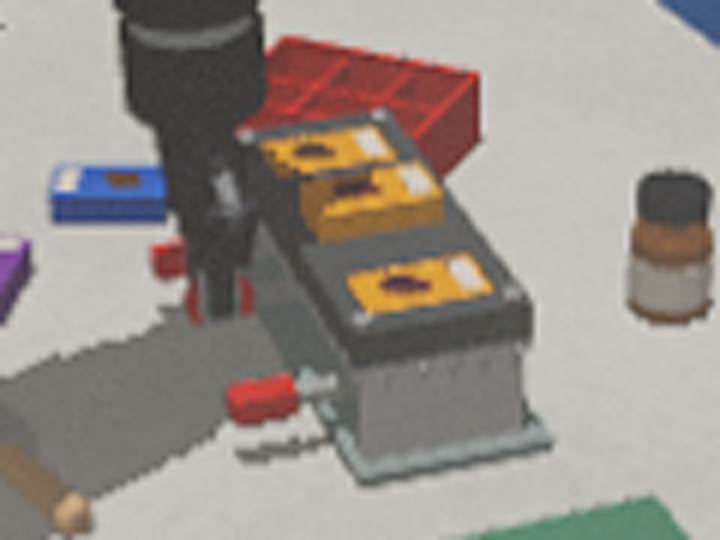

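Block b now stands proud of the mould and rod 1 is at its stop (−10 N). Next is rod 0.

```bash
python3 -m inch '[[0.5,0,0,0,0],[0.5,0,0,0,0],[0.5,0,-20,0,0],[0.5,0,-23,0,0],[0.5,-20,0,0,0],[0.5,-30,0,0,0],[0.5,-20,0,0,0],[0.5,-10,0,0,0],[0.5,0,0,0,0],[0.5,0,0,0,0]]'
python3 -c "
from h import *
go(.4633,.1691,.027,83.4)"
```

```text
time_s: 20.45
tool_pos: [0.4596, 0.1644, 0.0899]
ee_rot: [-0.52, 0.533, 0.483, -0.462]
contact_force: [1.0, 0.7, 0.2]
width: 0.0431
t 20.4 pos [459.6 164.4  89.9] jaw 83.9 tilt 1.97 w 43.1 F [1.  0.7 0.2]
  delta tool x,y,z mm [ 4.5 63.  -1.1] turn 0.008 rad (0.0 rows) q6 0.30
```

```bash
python3 -m inch '[[0.5,4.5,0,0,0],[0.5,0,15,0,0],[0.5,0,20,0,0],[0.5,0,18,0,0],[0.5,0,9,0,0],[0.5,0,0,0,0],[0.5,0,0,0,0],[0.1,0,0,0,0],[0.1,0,0,0,0],[0.1,0,0,0,0]]'
python3 -c "
from h import *
go(.4633,.1691,.027,83.4)"
```

```text
time_s: 21.7
tool_pos: [0.4637, 0.1694, 0.0282]
ee_rot: [-0.516, 0.535, 0.482, -0.464]
contact_force: [1.6, 5.6, -6.5]
width: 0.0167
t 21.7 pos [463.7 169.4  28.2] jaw 83.9 tilt 2.12 w 16.7 F [ 1.6  5.6 -6.5]
  delta tool x,y,z mm [-0.3  1.2  0.4] turn 0.009 rad (0.1 rows) q6 0.31
```

```bash
python3 -m inch '[[0.1,0,0,0,0],[0.1,0,-4,0,0],[0.1,0,-4,0,0],[0.1,0,-4,0,0],[0.1,0,-4,0,0],[0.1,0,-4,0,0],[0.1,0,-3,0,0],[0.1,0,-3,0,0],[0.1,0,0,0,0],[0.1,0,0,0,0]]'
python3 -m inch '[[0.5,0,0,0,0],[0.5,0,0,0,0],[0.5,0,-20,0,0],[0.5,0,-23,0,0],[0.5,30,0,0,0],[0.5,45,0,0,0],[0.5,40,0,0,0],[0.5,30,0,0,0],[0.5,15,0,0,0],[0.5,0,0,0,0]]'
python3 -c "
from h import *
go(.4816,.3286,.027,83.4)"
```

```text
time_s: 22.95
tool_pos: [0.4628, 0.1696, 0.0466]
ee_rot: [-0.518, 0.534, 0.481, -0.465]
contact_force: [1.7, -0.3, -1.6]
width: 0.0162
time_s: 24.2
tool_pos: [0.4791, 0.334, 0.097]
ee_rot: [-0.517, 0.535, 0.483, -0.462]
contact_force: [0.2, -0.5, 0.3]
width: 0.043
t 24.2 pos [479.1 334.   97. ] jaw 83.9 tilt 2.16 w 43.0 F [ 0.2 -0.5  0.3]
  delta tool x,y,z mm [-5.4 70.  -0.5] turn 0.008 rad (0.0 rows) q6 0.60
```

```bash
python3 -m inch '[[0.5,-5.4,0,0,0],[0.5,0,18,0,0],[0.5,0,20,0,0],[0.5,0,20,0,0],[0.5,0,11,0,0],[0.5,0,0,0,0],[0.5,0,0,0,0],[0.1,0,0,0,0],[0.1,0,0,0,0],[0.1,0,0,0,0]]'
python3 -c "
from h import *
go(.4816,.3286,.027,83.4)"
python3 -m inch '[[0.1,0,0,0,0],[0.1,0,-4,0,0],[0.1,0,-4,0,0],[0.1,0,-4,0,0],[0.1,0,-4,0,0],[0.1,0,-4,0,0],[0.1,0,-3,0,0],[0.1,0,-3,0,0],[0.1,0,0,0,0],[0.1,0,0,0,0]]'
```

```text
time_s: 25.45
tool_pos: [0.4825, 0.3286, 0.0305]
ee_rot: [-0.521, 0.532, 0.486, -0.458]
contact_force: [1.4, -7.0, -6.4]
width: 0.0167
t 25.4 pos [482.5 328.6  30.5] jaw 83.8 tilt 2.44 w 16.7 F [ 1.4 -7.  -6.4]
  delta tool x,y,z mm [-0.2  3.4  1. ] turn 0.007 rad (0.0 rows) q6 0.58
time_s: 26.7
tool_pos: [0.4824, 0.3285, 0.0465]
ee_rot: [-0.522, 0.531, 0.485, -0.459]
contact_force: [1.9, 1.9, -5.4]
width: 0.0162
```

```bash
python3 -m inch '[[0.1,0,-3,0,0],[0.1,0,-3,0,0],[0.1,0,0,0,0],[0.5,0,0,0,0],[0.5,0,0,0,0],[0.5,0,-25,0,0],[0.5,0,-40,0,0],[0.5,0,-50,0,0],[0.8,0,-20,0,0],[0.8,0,0,0,0]]'
python3 -c "
from h import *
S=snap('side','s6')
f=lambda r:np.round(np.hstack([r[0],r[1],r[2]]),1)
for r in ((250,180,280,200),(236,165,266,182),(230,152,262,170)):
  try: print(f(full('side',S,.106,r)))
  except Exception as e: print('none')
cv2.imwrite('pics/c6.png',cv2.resize(S[140:230,190:310],None,fx=6,fy=6,interpolation=2)[:,:,::-1])
go(.5719,.3182,.15,83.4)"
```

```text
time_s: 27.95
tool_pos: [0.4769, 0.3255, 0.1903]
ee_rot: [-0.522, 0.532, 0.485, -0.458]
contact_force: [-0.1, -0.5, -0.6]
width: 0.068
[552.3 132.7  79.4  78.7  64.3]
[554.4 229.  108.6  96.7  64.3]
[569.1 295.6 100.   77.5  78.2]
t 28.0 pos [476.6 325.3 189.4] jaw 83.7 tilt 2.21 w 68.4 F [ 0.1  0.8 -0. ]
  delta tool x,y,z mm [  2.7  42.7 -94.1] turn 0.005 rad (0.0 rows) q6 0.58
```

View pics/c6.png

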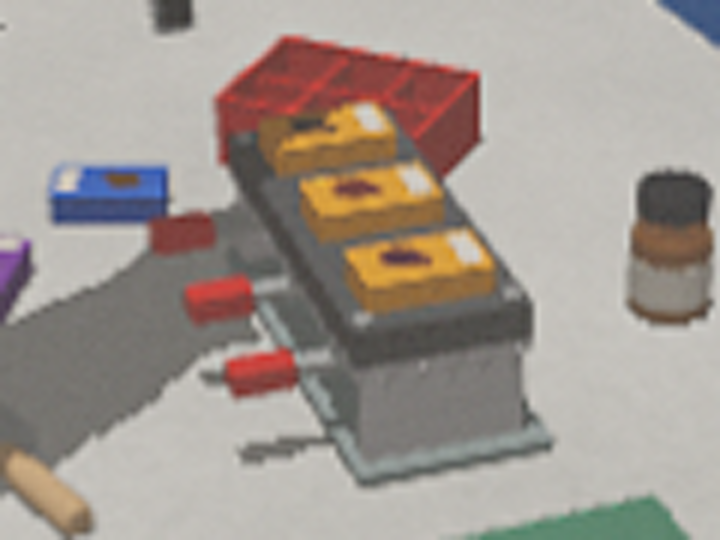

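All three blocks now stand proud. Grasp block c.

```bash
python3 -m inch '[[0.8,1,0,-15,0],[0.8,1,0,-25,0],[0.8,1,0,-25,0],[0.8,0,0,-20,0],[0.8,0,10,-7,0],[0.8,0,10,0,0],[0.8,0,10,0,0],[0.8,0,8,0,0],[0.8,0,0,0,0],[0.8,0,0,0,0]]'
python3 -c "
from h import *
go(.5719,.3182,.092,83.4)"
```

```text
time_s: 29.25
tool_pos: [0.5703, 0.3162, 0.1429]
ee_rot: [-0.523, 0.53, 0.48, -0.463]
contact_force: [0.3, -0.1, 0.1]
width: 0.0683
t 29.2 pos [570.3 316.2 142.9] jaw 83.7 tilt 1.50 w 68.3 F [ 0.3 -0.1  0.1]
  delta tool x,y,z mm [ 1.5 51.  -0.2] turn 0.005 rad (0.0 rows) q6 0.50
```

```bash
python3 -m inch '[[0.8,1.5,12,0,0.005],[0.8,0,15,0,0],[0.8,0,14,0,0],[0.8,0,9,0,0],[0.8,0,0,0,0],[0.8,0,0,0,0],[0.8,0,0,0,0],[0.3,0,0,0,0],[0.3,0,0,0,0],[0.3,0,0,0,0]]'
python3 -c "
from h import *
go(.5719,.3182,.092,83.4)"
```

```text
time_s: 30.5
tool_pos: [0.5723, 0.3186, 0.0906]
ee_rot: [-0.524, 0.532, 0.48, -0.461]
contact_force: [0.0, -0.3, -0.9]
width: 0.0383
t 30.5 pos [572.3 318.6  90.6] jaw 83.4 tilt 1.61 w 38.3 F [ 0.  -0.3 -0.9]
  delta tool x,y,z mm [-0.5 -1.4  0.3] turn 0.000 rad (0.0 rows) q6 0.51
```

```bash
python3 -m inch '[[0.3,0,0,0,0],[0.3,0,-6,0,0],[0.3,0,-10,0,0],[0.3,0,-25,0,0],[0.3,0,-30,0,0],[0.3,0,-30,0,0],[0.3,0,-15,0,0],[0.3,0,0,0,0],[0.3,0,0,0,0],[0.3,0,0,0,0]]'
python3 -c "
from h import *
go(.6053,-.1948,.21,77.6)"
```

```text
time_s: 31.75
tool_pos: [0.5684, 0.3171, 0.211]
ee_rot: [-0.524, 0.531, 0.479, -0.462]
contact_force: [-0.0, -0.2, -0.6]
width: 0.0382
t 31.8 pos [568.4 317.1 211. ] jaw 83.4 tilt 1.52 w 38.2 F [-0.  -0.2 -0.6]
  delta tool x,y,z mm [-504.3   -2.8  -95.5] turn 0.101 rad (0.5 rows) q6 0.51
```

```bash
python3 -m inch '[[0.3,0,0,0,0.101],[0.3,-20,0,-6,0],[0.3,-40,0,-12,0],[0.3,-50,0,-15,0],[0.3,-55,0,-16,0],[0.3,-55,0,-16,0],[0.3,-55,0,-16,0],[0.3,-55,0,-16,0],[0.3,-50,0,-15,0],[0.3,-45,0,-13,0]]'
python3 -c "
from h import *
go(.6053,-.1948,.21,77.6)"
```

```text
time_s: 33.0
tool_pos: [0.5963, -0.1429, 0.2016]
ee_rot: [-0.546, 0.55, 0.453, -0.441]
contact_force: [-0.6, 0.6, -0.4]
width: 0.0388
t 33.0 pos [ 596.3 -142.9  201.6] jaw 78.4 tilt 0.98 w 38.8 F [-0.6  0.6 -0.4]
  delta tool x,y,z mm [-48.9  -8.6 -19.4] turn 0.014 rad (0.1 rows) q6 -0.16
```

```bash
python3 -m inch '[[0.3,-25,0,-9,0.014],[0.3,-14,0,-7,0],[0.3,-5,0,-3,0],[0.3,0,0,0,0],[0.3,0,0,0,0],[0.3,0,0,0,0],[0.3,0,0,0,0],[0.3,0,0,0,0],[0.3,0,0,0,0],[0.3,0,0,0,0]]'
python3 -c "
from h import *
go(.6053,-.1948,.165,77.6)"
```

```text
time_s: 34.25
tool_pos: [0.6034, -0.1928, 0.1998]
ee_rot: [-0.549, 0.551, 0.449, -0.439]
contact_force: [0.2, 1.2, -0.9]
width: 0.039
t 34.2 pos [ 603.4 -192.8  199.8] jaw 77.8 tilt 0.85 w 39.0 F [ 0.2  1.2 -0.9]
  delta tool x,y,z mm [-1.9 34.9 -1.8] turn 0.004 rad (0.0 rows) q6 -0.22
```

```bash
python3 -m inch '[[0.3,-1.9,0,-1,0.004],[0.3,0,12,0,0],[0.3,0,12,0,0],[0.3,0,8,0,0],[0.3,0,5,0,0],[0.3,0,5,0,0],[0.3,0,4,0,0],[0.3,0,4,0,0],[0.3,0,0,0,0],[0.3,0,0,0,0]]'
python3 -c "
from h import *
go(.6053,-.1948,.1056,77.6)"
```

```text
time_s: 35.5
tool_pos: [0.6045, -0.1947, 0.1457]
ee_rot: [-0.551, 0.552, 0.448, -0.438]
contact_force: [-0.2, -0.8, -0.6]
width: 0.0386
t 35.5 pos [ 604.5 -194.7  145.7] jaw 77.5 tilt 0.82 w 38.6 F [-0.2 -0.8 -0.6]
  delta tool x,y,z mm [-0.4 40.1 -0.4] turn -0.001 rad (0.0 rows) q6 -0.22
```

Centred with no side force. Press down.

```bash
python3 -m inch '[[0.3,0,5,0,0],[0.3,0,5,0,0],[0.3,0,5,0,0],[0.3,0,5,0,0],[0.3,0,5,0,0],[0.3,0,5,0,0],[0.3,0,5,0,0],[0.3,0,5,0,0],[0.3,0,0,0,0],[0.3,0,0,0,0]]' 80
python3 -c "
from h import *
go(.6053,-.1948,.1056,77.6)"
```

```text
time_s: 36.75
tool_pos: [0.606, -0.1955, 0.115]
ee_rot: [-0.548, 0.555, 0.449, -0.437]
contact_force: [-1.4, -0.2, 1.2]
width: 0.0377
t 36.8 pos [ 606.  -195.5  115. ] jaw 77.6 tilt 1.16 w 37.7 F [-1.4 -0.2  1.2]
  delta tool x,y,z mm [0.4 9.4 1. ] turn -0.000 rad (0.0 rows) q6 -0.22
```

```bash
python3 -m inch '[[0.3,0,5,0,0],[0.3,0,5,0,0],[0.3,0,4,0,0],[0.3,0,3,0,0],[0.3,0,0,0,0],[0.3,0,0,0,0],[0.3,0,0,0,0],[0.3,0,0,0,0],[0.3,0,0,0,0],[0.3,0,0,0,0]]'
python3 -c "
from h import *
S=snap('side','s7')
for c in blobs(S,(6,130,60),(30,255,255),6,(320,220,365,270)):
  q=c.reshape(-1,2); print(q.min(0),q.max(0))
go(.6053,-.1948,.1056,77.6)"
```

```text
time_s: 38.0
tool_pos: [0.606, -0.1955, 0.1005]
ee_rot: [-0.547, 0.555, 0.449, -0.437]
contact_force: [-2.0, 0.9, 3.6]
width: 0.0379
[331 239] [348 254]
t 38.0 pos [ 606.  -195.5  100.5] jaw 77.6 tilt 1.20 w 38.2 F [-1.7  0.1  4.7]
  delta tool x,y,z mm [ 0.5 -5.1  0.7] turn -0.000 rad (0.0 rows) q6 -0.22
```

```bash
python3 -m inch '[[0.7,0,0,0,0],[0.7,0,0,0,0],[0.7,0,0,0,0],[0.7,0,-10,0,0],[0.7,0,-30,0,0],[0.8,0,-40,0,0],[0.8,0,-25,0,0],[0.8,0,0,0,0],[0.8,30,0,0,0],[0.8,50,0,0,0]]'
python3 -c "
from h import *
S=snap('side','s8')
for c in blobs(S,(6,130,60),(30,255,255),6,(320,220,365,270)):
  q=c.reshape(-1,2); print(q.min(0),q.max(0))
cv2.imwrite('pics/c8.png',cv2.resize(S[200:290,300:400],None,fx=6,fy=6,interpolation=2)[:,:,::-1])
go(.5631,.2383,.18,83.4)"
```

```text
time_s: 39.3
tool_pos: [0.6211, -0.1192, 0.2098]
ee_rot: [-0.548, 0.557, 0.448, -0.435]
contact_force: [0.1, 0.0, -0.0]
width: 0.0684
[326 228] [349 251]
t 39.4 pos [ 621.8 -112.7  209.8] jaw 77.5 tilt 1.26 w 68.7 F [0.1 4.6 0.2]
  delta tool x,y,z mm [329.8  29.9 133.7] turn -0.102 rad (0.5 rows) q6 -0.08
```

View pics/c8.png

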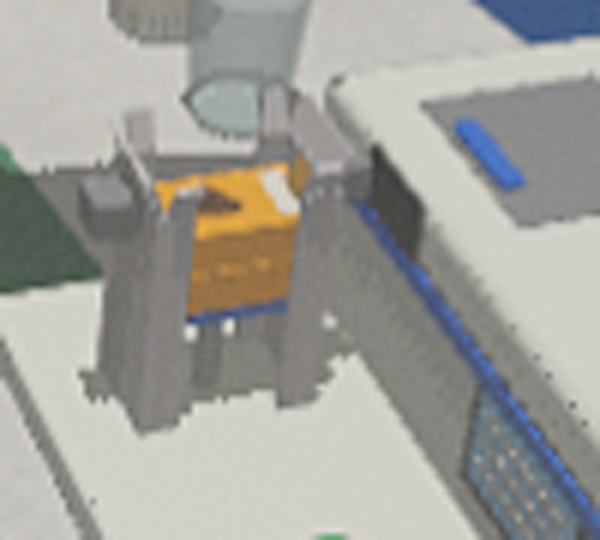

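Two blocks are caught: the top is at the same level and the stack is twice as high. Next is block b.

```bash
python3 -m inch '[[0.8,10,0,3,-0.102],[0.8,35,0,10,0],[0.8,50,0,15,0],[0.8,55,0,16,0],[0.8,55,0,16,0],[0.8,45,0,14,0],[0.8,35,0,11,0],[0.8,20,0,6,0],[0.8,10,0,3,0],[0.8,0,0,0,0]]'
python3 -c "
from h import *
go(.5631,.2383,.092,83.4)"
```

```text
time_s: 40.6
tool_pos: [0.5586, 0.2216, 0.2016]
ee_rot: [-0.525, 0.528, 0.476, -0.468]
contact_force: [0.4, -0.7, 0.3]
width: 0.0684
t 40.6 pos [558.6 221.6 201.6] jaw 83.8 tilt 0.70 w 68.4 F [ 0.4 -0.7  0.3]
  delta tool x,y,z mm [ 16.5 109.7  -1.5] turn 0.006 rad (0.0 rows) q6 0.36
```

```bash
python3 -m inch '[[0.8,16,0,-1,0.006],[0.8,0,20,0,0],[0.8,0,25,0,0],[0.8,0,20,0,0],[0.8,0,10,0,0],[0.8,0,0,0,0],[0.8,0,0,0,0],[0.8,0,0,0,0],[0.8,0,0,0,0],[0.8,0,0,0,0]]'
python3 -c "
from h import *
go(.5631,.2383,.091,83.4)"
```

```text
time_s: 41.85
tool_pos: [0.5671, 0.2379, 0.1272]
ee_rot: [-0.527, 0.532, 0.474, -0.463]
contact_force: [-0.2, -0.5, 0.1]
width: 0.0685
t 41.9 pos [567.1 237.9 127.2] jaw 83.0 tilt 1.03 w 68.5 F [-0.2 -0.5  0.1]
  delta tool x,y,z mm [-0.3 36.2  4.6] turn -0.006 rad (0.0 rows) q6 0.40
```

```bash
python3 -m inch '[[0.8,0,10,4.5,-0.006],[0.8,0,12,0,0],[0.8,0,10,0,0],[0.8,0,3,0,0],[0.8,0,0,0,0],[0.8,0,0,0,0],[0.3,0,0,0,0],[0.3,0,0,0,0],[0.3,0,0,0,0],[0.3,0,0,0,0]]' 60
python3 -c "
from h import *
go(.5631,.2383,.091,83.4)"
```

```text
time_s: 43.1
tool_pos: [0.5628, 0.2387, 0.0897]
ee_rot: [-0.525, 0.531, 0.476, -0.465]
contact_force: [0.1, -0.1, -1.2]
width: 0.0384
t 43.1 pos [562.8 238.7  89.7] jaw 83.4 tilt 1.03 w 38.4 F [ 0.1 -0.1 -1.2]
  delta tool x,y,z mm [-0.3 -1.3 -0.4] turn -0.000 rad (0.0 rows) q6 0.40
```

```bash
python3 -m inch '[[0.3,0,0,0,0],[0.3,0,-6,0,0],[0.3,0,-10,0,0],[0.3,0,-25,0,0],[0.3,0,-30,0,0],[0.3,0,-30,0,0],[0.3,0,-12,0,0],[0.3,0,0,0,0.101],[0.3,-20,0,-6,0],[0.3,-40,0,-13,0]]'
python3 -m inch '[[0.3,-50,0,-16,0],[0.3,-55,0,-18,0],[0.3,-55,0,-18,0],[0.3,-55,0,-18,0],[0.3,-45,0,-15,0],[0.3,-35,0,-11,0],[0.3,-20,0,-6,0],[0.3,-10,0,-3,0],[0.3,0,0,0,0],[0.3,0,0,0,0]]'
python3 -c "
from h import *
go(.6053,-.1948,.2,77.6)"
```

```text
time_s: 44.35
tool_pos: [0.566, 0.1752, 0.2086]
ee_rot: [-0.548, 0.553, 0.45, -0.438]
contact_force: [0.6, 0.3, -0.5]
width: 0.0387
time_s: 45.6
tool_pos: [0.5965, -0.1825, 0.2033]
ee_rot: [-0.547, 0.549, 0.451, -0.442]
contact_force: [-0.1, -0.4, -0.3]
width: 0.0385
t 45.6 pos [ 596.5 -182.5  203.3] jaw 78.3 tilt 0.75 w 38.5 F [-0.1 -0.4 -0.3]
  delta tool x,y,z mm [-10.3   3.4 -11.1] turn 0.012 rad (0.1 rows) q6 -0.22
```

```bash
python3 -m inch '[[0.3,-10,0,-11,0.012],[0.3,0,0,0,0],[0.3,0,12,0,0],[0.3,0,12,0,0],[0.3,0,8,0,0],[0.3,0,4,0,0],[0.3,0,0,0,0],[0.3,0,0,0,0],[0.3,0,0,0,0],[0.3,0,0,0,0]]'
python3 -c "
from h import *
go(.6053,-.1948,.145,77.6)"
```

```text
time_s: 46.85
tool_pos: [0.6052, -0.1892, 0.1652]
ee_rot: [-0.549, 0.55, 0.449, -0.44]
contact_force: [0.0, 0.1, -0.3]
width: 0.0383
t 46.9 pos [ 605.2 -189.2  165.2] jaw 78.0 tilt 0.75 w 38.3 F [ 0.   0.1 -0.3]
  delta tool x,y,z mm [-5.6 20.1 -1.1] turn 0.006 rad (0.0 rows) q6 -0.21
```

```bash
python3 -m inch '[[0.3,-4,0,-0.5,0.006],[0.3,-1.4,0,-0.5,0],[0.3,0,5,0,0],[0.3,0,5,0,0],[0.3,0,5,0,0],[0.3,0,4,0,0],[0.3,0,0,0,0],[0.3,0,0,0,0],[0.3,0,0,0,0],[0.3,0,0,0,0]]' 80
python3 -c "
from h import *
go(.6053,-.1948,.102,77.6)"
```

```text
time_s: 48.1
tool_pos: [0.6047, -0.1949, 0.1446]
ee_rot: [0.551, -0.551, -0.447, 0.439]
contact_force: [-1.4, -0.3, -0.9]
width: 0.038
t 48.1 pos [ 604.7 -194.9  144.6] jaw 77.6 tilt 0.71 w 38.0 F [-1.4 -0.3 -0.9]
  delta tool x,y,z mm [-0.1 42.6 -0.2] turn -0.000 rad (0.0 rows) q6 -0.22
```

```bash
python3 -m inch '[[0.3,0,5,0,0],[0.3,0,5,0,0],[0.3,0,5,0,0],[0.3,0,5,0,0],[0.3,0,5,0,0],[0.3,0,5,0,0],[0.3,0,5,0,0],[0.3,0,5,0,0],[0.3,0,5,0,0],[0.3,0,0,0,0]]'
python3 -m inch '[[0.3,0,4,0,0],[0.3,0,4,0,0],[0.3,0,4,0,0],[0.3,0,0,0,0],[0.3,0,0,0,0],[0.3,0,0,0,0],[0.3,0,0,0,0],[0.3,0,0,0,0],[0.3,0,0,0,0],[0.3,0,0,0,0]]'
python3 -c "
from h import *
S=snap('side','s9')
for c in blobs(S,(6,130,60),(30,255,255),6,(320,220,365,270)):
  q=c.reshape(-1,2); print(q.min(0),q.max(0))
go(.6053,-.1948,.1,77.6)"
```

```text
time_s: 49.35
tool_pos: [0.6054, -0.1954, 0.1098]
ee_rot: [-0.548, 0.554, 0.448, -0.438]
contact_force: [-1.3, 1.4, 1.9]
width: 0.038
time_s: 50.6
tool_pos: [0.6054, -0.1954, 0.0999]
ee_rot: [-0.548, 0.554, 0.448, -0.438]
contact_force: [-2.5, -0.0, 3.7]
width: 0.0379
[331 239] [348 260]
t 50.6 pos [ 605.4 -195.4   99.9] jaw 77.6 tilt 0.99 w 37.8 F [-2.3  0.7  3.4]
  delta tool x,y,z mm [ 0.6 -0.1  0.3] turn 0.001 rad (0.0 rows) q6 -0.22
```

```bash
python3 -m inch '[[0.7,0,0,0,0],[0.7,0,0,0,0],[0.7,0,0,0,0],[0.7,0,-10,0,0],[0.7,0,-30,0,0],[0.8,0,-40,0,0],[0.8,0,-25,0,0],[0.8,0,0,0,0],[0.8,30,0,0,0],[0.8,50,0,0,0]]'
python3 -c "
from h import *
S=snap('side','s10')
for c in blobs(S,(6,130,60),(30,255,255),6,(320,220,365,270)):
  q=c.reshape(-1,2); print(q.min(0),q.max(0))
f=lambda r:np.round(np.hstack([r[0],r[1],r[2]]),1)
print(f(full('top',snap('top','t10'),.106,(218,190,250,226))))
go(.5536,.1587,.18,83.4)"
```

```text
time_s: 51.9
tool_pos: [0.6214, -0.1192, 0.2095]
ee_rot: [-0.548, 0.556, 0.447, -0.436]
contact_force: [0.2, 1.1, 0.7]
width: 0.0681
[326 228] [349 257]
[547.9 158.1  80.3  46.7   1.2]
t 52.0 pos [ 621.7 -114.9  209.3] jaw 77.7 tilt 1.09 w 68.1 F [-0.3 -0.1 -0.6]
  delta tool x,y,z mm [252.7  28.6 125.3] turn -0.099 rad (0.5 rows) q6 -0.09
```

```bash
python3 -m inch '[[0.8,10,0,3,-0.099],[0.8,30,0,11,0],[0.8,45,0,17,0],[0.8,50,0,19,0],[0.8,45,0,17,0],[0.8,35,0,13,0],[0.8,25,0,9,0],[0.8,15,0,6,0],[0.8,5,0,2,0],[0.8,0,0,0,0]]'
python3 -c "
from h import *
go(.5536,.1587,.092,83.4)"
```

```text
time_s: 53.25
tool_pos: [0.5511, 0.1585, 0.2016]
ee_rot: [-0.525, 0.53, 0.474, -0.468]
contact_force: [-0.4, -1.0, 0.2]
width: 0.0684
t 53.2 pos [551.1 158.5 201.6] jaw 83.5 tilt 0.63 w 68.4 F [-0.4 -1.   0.2]
  delta tool x,y,z mm [  0.3 109.6  -1.3] turn 0.002 rad (0.0 rows) q6 0.27
```

```bash
python3 -m inch '[[0.8,0,15,-1,0.002],[0.8,0,20,0,0],[0.8,0,25,0,0],[0.8,0,15,0,0],[0.8,0,0,0,0],[0.8,0,0,0,0],[0.8,0,0,0,0],[0.8,0,0,0,0],[0.8,0,0,0,0],[0.8,0,0,0,0]]'
python3 -c "
from h import *
go(.5536,.1587,.091,83.4)"
```

```text
time_s: 54.5
tool_pos: [0.5548, 0.1533, 0.1219]
ee_rot: [-0.527, 0.533, 0.472, -0.465]
contact_force: [0.2, 0.2, 0.2]
width: 0.0682
t 54.5 pos [554.8 153.3 121.9] jaw 83.0 tilt 0.68 w 68.2 F [0.2 0.2 0.2]
  delta tool x,y,z mm [ 5.2 30.9  2.2] turn -0.007 rad (0.0 rows) q6 0.27
```

```bash
python3 -m inch '[[0.8,5,0,2,-0.007],[0.8,0,10,0,0],[0.8,0,12,0,0],[0.8,0,8,0,0],[0.8,0,0,0,0],[0.8,0,0,0,0],[0.3,0,0,0,0],[0.3,0,0,0,0],[0.3,0,0,0,0],[0.3,0,0,0,0]]' 60
python3 -c "
from h import *
go(.5536,.1587,.091,83.4)"
```

```text
time_s: 55.75
tool_pos: [0.5536, 0.1589, 0.0897]
ee_rot: [-0.525, 0.531, 0.473, -0.468]
contact_force: [-0.4, -0.3, -1.1]
width: 0.0388
t 55.8 pos [553.6 158.9  89.7] jaw 83.4 tilt 0.67 w 38.8 F [-0.4 -0.3 -1.1]
  delta tool x,y,z mm [-0.2 -1.3 -0.1] turn 0.001 rad (0.0 rows) q6 0.27
```

```bash
python3 -m inch '[[0.3,0,0,0,0],[0.3,0,-6,0,0],[0.3,0,-10,0,0],[0.3,0,-25,0,0],[0.3,0,-30,0,0],[0.3,0,-30,0,0],[0.3,0,-12,0,0],[0.3,0,0,0,0.1],[0.3,-20,0,-7,0],[0.3,-40,0,-15,0]]'
python3 -m inch '[[0.3,-45,0,-18,0],[0.3,-50,0,-20,0],[0.3,-50,0,-20,0],[0.3,-45,0,-18,0],[0.3,-35,0,-13,0],[0.3,-25,0,-8,0],[0.3,-15,0,-5,0],[0.3,-7,0,-2,0],[0.3,0,0,0,0],[0.3,0,0,0,0]]'
python3 -c "
from h import *
go(.6053,-.1948,.2,77.6)"
```

```text
time_s: 57.0
tool_pos: [0.5605, 0.0968, 0.2094]
ee_rot: [-0.548, 0.553, 0.447, -0.44]
contact_force: [0.5, -0.4, -0.7]
width: 0.0381
time_s: 58.25
tool_pos: [0.6035, -0.2006, 0.2065]
ee_rot: [-0.549, 0.552, 0.447, -0.441]
contact_force: [-0.2, 0.1, -1.4]
width: 0.0384
t 58.2 pos [ 603.5 -200.6  206.5] jaw 77.7 tilt 0.52 w 38.4 F [-0.2  0.1 -1.4]
  delta tool x,y,z mm [ 6.   6.5 -0.5] turn 0.002 rad (0.0 rows) q6 -0.22
```

```bash
python3 -m inch '[[0.3,6,0,-0.5,0.002],[0.3,0,0,0,0],[0.3,0,12,0,0],[0.3,0,12,0,0],[0.3,0,8,0,0],[0.3,0,4,0,0],[0.3,0,0,0,0],[0.3,0,0,0,0],[0.3,0,0,0,0],[0.3,0,0,0,0]]'
python3 -c "
from h import *
go(.6053,-.1948,.145,77.6)"
```

```text
time_s: 59.5
tool_pos: [0.6057, -0.1925, 0.1681]
ee_rot: [-0.55, 0.552, 0.447, -0.441]
contact_force: [0.2, -0.2, -0.5]
width: 0.0385
t 59.5 pos [ 605.7 -192.5  168.1] jaw 77.7 tilt 0.52 w 38.5 F [ 0.2 -0.2 -0.5]
  delta tool x,y,z mm [-2.4 23.1  0.1] turn 0.002 rad (0.0 rows) q6 -0.21
```

```bash
python3 -m inch '[[0.3,-2.4,0,0,0.002],[0.3,0,0,0,0],[0.3,0,5,0,0],[0.3,0,5,0,0],[0.3,0,5,0,0],[0.3,0,5,0,0],[0.3,0,3,0,0],[0.3,0,0,0,0],[0.3,0,0,0,0],[0.3,0,0,0,0]]' 80
python3 -c "
from h import *
go(.6053,-.1948,.1,77.6)"
```

```text
time_s: 60.75
tool_pos: [0.6042, -0.1947, 0.1436]
ee_rot: [-0.551, 0.552, 0.446, -0.44]
contact_force: [-2.1, 0.8, 0.0]
width: 0.0381
t 60.8 pos [ 604.2 -194.7  143.6] jaw 77.6 tilt 0.42 w 38.1 F [-2.1  0.8  0. ]
  delta tool x,y,z mm [-0.  43.6 -0.9] turn -0.000 rad (0.0 rows) q6 -0.21
```

```bash
python3 -m inch '[[0.3,0,5,0,0],[0.3,0,5,0,0],[0.3,0,5,0,0],[0.3,0,5,0,0],[0.3,0,5,0,0],[0.3,0,5,0,0],[0.3,0,5,0,0],[0.3,0,5,0,0],[0.3,0,3,0,0],[0.3,0,0,0,0]]'
python3 -c "
from h import *
S=snap('side','s11')
for c in blobs(S,(6,130,60),(30,255,255),6,(320,220,365,275)):
  q=c.reshape(-1,2); print(q.min(0),q.max(0))
go(.6053,-.1948,.1047,77.6)"
```

```text
time_s: 62.0
tool_pos: [0.6049, -0.1954, 0.1093]
ee_rot: [-0.548, 0.554, 0.446, -0.44]
contact_force: [-2.8, 0.5, 3.3]
width: 0.0378
[330 236] [348 264]
t 62.0 pos [ 604.9 -195.4  109.4] jaw 77.7 tilt 0.72 w 38.0 F [-3.1  1.   3.2]
  delta tool x,y,z mm [ 0.6  4.7 -0.2] turn 0.001 rad (0.0 rows) q6 -0.21
```

```bash
python3 -m inch '[[0.3,0,3,0,0],[0.3,0,3,0,0],[0.3,0,1,0,0],[0.3,0,0,0,0],[0.3,0,0,0,0],[0.3,0,0,0,0],[0.3,0,0,0,0],[0.3,0,0,0,0],[0.3,0,0,0,0],[0.3,0,0,0,0]]'
python3 -c "
from h import *
S=snap('side','s12')
for c in blobs(S,(6,130,60),(30,255,255),6,(320,220,365,275)):
  q=c.reshape(-1,2); print(q.min(0),q.max(0))
go(.6053,-.1948,.1047,77.6)"
```

```text
time_s: 63.3
tool_pos: [0.605, -0.1954, 0.1038]
ee_rot: [-0.547, 0.554, 0.446, -0.44]
contact_force: [-2.6, 1.3, 4.5]
width: 0.0379
[330 238] [348 266]
t 63.4 pos [ 605.  -195.4  103.8] jaw 77.7 tilt 0.76 w 37.5 F [-3.6  0.4  3.7]
  delta tool x,y,z mm [ 0.6 -0.9 -0.2] turn 0.001 rad (0.0 rows) q6 -0.21
```

```bash
python3 -m inch '[[0.7,0,0,0,0],[0.7,0,0,0,0],[0.7,0,0,0,0],[0.7,0,-10,0,0],[0.7,0,-30,0,0],[0.8,0,-40,0,0],[0.8,0,-25,0,0],[0.8,0,0,0,0],[0.8,30,0,0,0],[0.8,50,0,0,0]]'
python3 -c "
from h import *
S=snap('side','s13')
for c in blobs(S,(6,130,60),(30,255,255),6,(320,220,365,275)):
  q=c.reshape(-1,2); print(q.min(0),q.max(0))
cv2.imwrite('pics/c13.png',cv2.resize(S[200:290,300:400],None,fx=6,fy=6,interpolation=2)[:,:,::-1])
go(.4653,.1689,.10,83.4)"
```

```text
time_s: 64.6
tool_pos: [0.6216, -0.1189, 0.2131]
ee_rot: [-0.547, 0.557, 0.446, -0.438]
contact_force: [0.2, 0.8, -0.4]
width: 0.0683
[326 228] [349 264]
t 64.7 pos [ 622.3 -112.4  212.9] jaw 77.6 tilt 0.91 w 68.4 F [0.3 4.6 0.2]
  delta tool x,y,z mm [240.7 110.3 215.4] turn -0.101 rad (0.5 rows) q6 -0.08
```

View pics/c13.png

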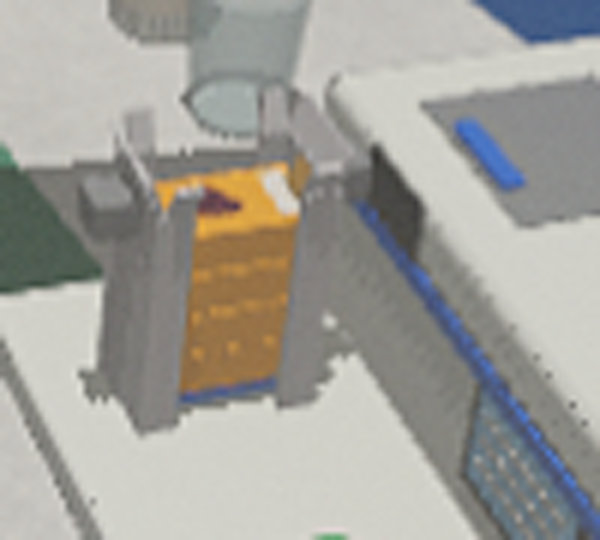

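All four blocks are stacked under the catches, with the top at the same level as before. Next I push the rods down with shut fingers.

```bash
python3 -m inch '[[0.3,10,0,5,-0.101],[0,30,0,21,0],[0,40,0,30,0],[0,45,0,33,0],[0,45,0,33,0],[0,35,0,26,0],[0,25,0,18,0],[0,15,0,11,0],[0,5,0,3,0],[0,0,0,0,0]]'
python3 -c "
from h import *
go(.4653,.1689,.07,83.4)"
```

```text
time_s: 65.9
tool_pos: [0.4635, 0.1651, 0.2032]
ee_rot: [-0.524, 0.528, 0.474, -0.47]
contact_force: [0.4, -1.0, -0.2]
width: 0.0
t 65.9 pos [463.5 165.1 203.2] jaw 83.8 tilt 0.42 w 0.0 F [ 0.4 -1.  -0.2]
  delta tool x,y,z mm [  3.8 133.2  -0.4] turn 0.008 rad (0.0 rows) q6 0.30
```

```bash
python3 -m inch '[[0,3.5,15,-0.4,0.008],[0,0,25,0,0],[0,0,30,0,0],[0,0,30,0,0],[0,0,15,0,0],[0,0,0,0,0],[0,0,0,0,0],[0,0,0,0,0],[0,0,0,0,0],[0,0,0,0,0]]'
python3 -c "
from h import *
go(.4653,.1689,.043,83.4)"
```

```text
time_s: 67.15
tool_pos: [0.4677, 0.1648, 0.0808]
ee_rot: [-0.528, 0.532, 0.47, -0.466]
contact_force: [-0.4, -0.2, 0.8]
width: -0.0002
t 67.2 pos [467.7 164.8  80.8] jaw 82.9 tilt 0.44 w -0.2 F [-0.4 -0.2  0.8]
  delta tool x,y,z mm [ 3.7 37.8  3.2] turn -0.010 rad (0.1 rows) q6 0.32
```

```bash
python3 -m inch '[[0,3.7,0,3,-0.01],[0,0,10,0,0],[0,0,8,0,0],[0,0,5,0,0],[0,0,5,0,0],[0,0,5,0,0],[0,0,5,0,0],[0,0,4,0,0],[0,0,3,0,0],[0,0,0,0,0]]'
python3 -c "
from h import *
go(.4653,.1689,.043,83.4)"
```

```text
time_s: 68.4
tool_pos: [0.4658, 0.1696, 0.0445]
ee_rot: [-0.524, 0.531, 0.475, -0.467]
contact_force: [-0.0, -0.0, -0.5]
width: -0.0002
t 68.4 pos [465.8 169.6  44.5] jaw 83.5 tilt 0.77 w -0.2 F [-0.  -0.  -0.5]
  delta tool x,y,z mm [-0.7  1.5  0.4] turn 0.002 rad (0.0 rows) q6 0.32
```

```bash
python3 -m inch '[[0,0,3,0,0],[0,0,3,0,0],[0,0,3,0,0],[0,0,3,0,0],[0,0,3,0,0],[0,0,3,0,0],[0,0,3,0,0],[0,0,3,0,0],[0,0,3,0,0],[0,0,3,0,0]]'
```

```text
time_s: 69.65
tool_pos: [0.4662, 0.1698, 0.0431]
ee_rot: [-0.521, 0.533, 0.479, -0.464]
contact_force: [-17.4, -3.8, 59.7]
width: 0.0001
```

Hard stop at z 43 mm, so rod 0 is down (59.7 N, firmer than needed; I'll go gentler). Rod 1 next.

```bash
python3 -m inch '[[0,0,-6,0,0],[0,0,-20,0,0],[0,0,-20,0,0],[0,20,0,0,0],[0,30,0,0,0],[0,20,0,0,0],[0,8,0,0,0],[0,0,0,0,0],[0,0,0,0,0],[0,0,0,0,0]]'
python3 -c "
from h import *
go(.475,.2485,.043,83.4)"
```

```text
time_s: 70.9
tool_pos: [0.4733, 0.2473, 0.0887]
ee_rot: [-0.521, 0.534, 0.477, -0.464]
contact_force: [-0.1, -0.3, -0.3]
width: 0.0001
t 70.9 pos [473.3 247.3  88.7] jaw 83.5 tilt 1.48 w 0.1 F [-0.1 -0.3 -0.3]
  delta tool x,y,z mm [ 1.3 45.7 -0.4] turn 0.002 rad (0.0 rows) q6 0.46
```

```bash
python3 -m inch '[[0,1,10,0,0],[0,0,10,0,0],[0,0,6,0,0],[0,0,5,0,0],[0,0,5,0,0],[0,0,5,0,0],[0,0,5,0,0],[0,0,5,0,0],[0,0,3,0,0],[0,0,3,0,0]]'
python3 -m inch '[[0,0,2,0,0],[0,0,2,0,0],[0,0,2,0,0],[0,0,2,0,0],[0,0,0,0,0],[0,0,0,0,0],[0,0,0,0,0],[0,0,0,0,0],[0,0,0,0,0],[0,0,0,0,0]]'
```

```text
time_s: 72.15
tool_pos: [0.4743, 0.2477, 0.0434]
ee_rot: [-0.52, 0.535, 0.479, -0.463]
contact_force: [-12.9, -5.5, 40.6]
width: 0.0002
time_s: 73.4
tool_pos: [0.4746, 0.2477, 0.0442]
ee_rot: [-0.518, 0.536, 0.481, -0.462]
contact_force: [-1.6, -0.2, 5.3]
width: -0.0002
```

```bash
python3 -m inch '[[0,0,-6,0,0],[0,0,-20,0,0],[0,0,-20,0,0],[0,20,0,0,0],[0,30,0,0,0],[0,20,0,0,0],[0,8,0,0,0],[0,0,0,0,0],[0,0,0,0,0],[0,0,0,0,0]]'
python3 -c "
from h import *
go(.484,.3284,.043,83.4)"
```

```text
time_s: 74.65
tool_pos: [0.4808, 0.3292, 0.0885]
ee_rot: [-0.519, 0.535, 0.479, -0.463]
contact_force: [0.7, -0.1, 0.0]
width: -0.0001
t 74.7 pos [480.8 329.2  88.5] jaw 83.5 tilt 1.90 w -0.1 F [ 0.7 -0.1  0. ]
  delta tool x,y,z mm [-0.5 45.6 -1.7] turn 0.003 rad (0.0 rows) q6 0.60
```

```bash
python3 -m inch '[[0,-0.5,10,-1,0],[0,0,10,0,0],[0,0,6,0,0],[0,0,5,0,0],[0,0,5,0,0],[0,0,5,0,0],[0,0,5,0,0],[0,0,4,0,0],[0,0,2,0,0],[0,0,2,0,0]]'
python3 -m inch '[[0,0,2,0,0],[0,0,2,0,0],[0,0,0,0,0],[0,0,-6,0,0],[0,0,-30,0,0],[0,0,-50,0,0],[0,0,-50,0,0],[0,0,-30,0,0],[0,0,0,0,0],[0,0,0,0,0]]'
python3 -c "
from h import *
S=snap('side','s14')
cv2.imwrite('pics/c14.png',cv2.resize(S[140:230,190:310],None,fx=6,fy=6,interpolation=2)[:,:,::-1])
for c in blobs(S,(0,150,60),(6,255,255),8,(210,170,245,215)): print(c.reshape(-1,2).min(0),c.reshape(-1,2).max(0))
S0=cv2.imread('pics/side0.png')[:,:,::-1].copy()
for c in blobs(S0,(0,150,60),(6,255,255),8,(210,170,245,215)): print('start',c.reshape(-1,2).min(0),c.reshape(-1,2).max(0))
go(.5765,-.3315,.2,77.6)"
```

```text
time_s: 75.9
tool_pos: [0.4831, 0.3277, 0.0438]
ee_rot: [-0.518, 0.536, 0.481, -0.461]
contact_force: [-9.1, -4.3, 22.6]
width: 0.0001
time_s: 77.15
tool_pos: [0.4768, 0.3275, 0.2142]
ee_rot: [-0.518, 0.537, 0.481, -0.461]
contact_force: [-0.1, -0.0, 1.0]
width: 0.0001
[228 203] [238 209]
[221 191] [231 197]
start [228 203] [238 207]
start [222 191] [231 194]
start [216 180] [224 183]
t 77.2 pos [476.9 327.5 214.2] jaw 83.6 tilt 2.28 w -0.1 F [ 0.1 -0.   0.7]
  delta tool x,y,z mm [-643.7   18.6 -172.3] turn 0.104 rad (0.6 rows) q6 0.60
```

View pics/c14.png

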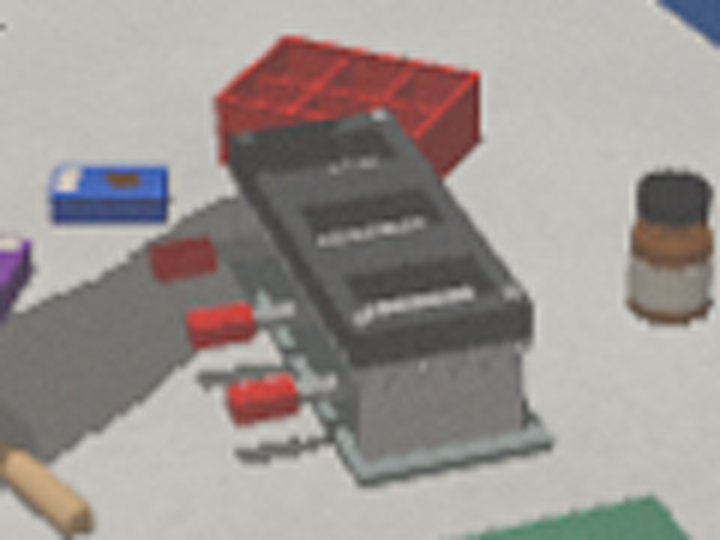

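All three pockets are empty and grips 0 and 1 are back on their start rows. Grip 2 is in shadow and will be re-checked. Moving toward the button.

```bash
python3 -m inch '[[0,-20,0,-5,0],[0,-40,0,-11,0],[0,-50,0,-13,0],[0,-55,0,-15,0],[0,-55,0,-15,0],[0,-55,0,-15,0],[0,-55,0,-15,0],[0,-55,0,-15,0],[0,-55,0,-15,0],[0,-50,0,-13,0]]'
python3 -m inch '[[0,-50,0,-13,0],[0,-40,0,-10,0],[0,-30,0,-8,0],[0,-20,0,-5,0],[0,-5,0,-1,0],[0,0,0,0,0],[0,0,0,0,0],[0,0,0,0,0],[0,0,0,0,0],[0,0,0,0,0]]'
python3 -c "
from h import *
S=snap('side','s15')
for c in blobs(S,(0,150,60),(6,255,255),8,(210,170,245,215)): print(c.reshape(-1,2).min(0),c.reshape(-1,2).max(0))
go(.5765,-.3315,.06,83.4)"
```

```text
time_s: 78.45
tool_pos: [0.547, -0.1956, 0.2087]
ee_rot: [-0.52, 0.534, 0.478, -0.466]
contact_force: [1.0, 0.3, 0.6]
width: 0.0001
time_s: 79.7
tool_pos: [0.5596, -0.3531, 0.2028]
ee_rot: [-0.525, 0.531, 0.475, -0.465]
contact_force: [0.5, 0.6, 0.7]
width: -0.0001
[228 203] [238 208]
[222 191] [231 194]
[216 180] [224 183]
t 79.8 pos [ 559.6 -353.1  202.8] jaw 83.3 tilt 0.95 w 0.1 F [0.9 0.6 0.3]
  delta tool x,y,z mm [ 22.8 143.1 -12. ] turn -0.001 rad (0.0 rows) q6 -0.56
```

All three grips are on their start rows, so the rods are down. Lowering over the button.

```bash
python3 -m inch '[[0,12,0,-6,0],[0,10,0,-6,0],[0,0,20,0,0],[0,0,30,0,0],[0,0,35,0,0],[0,0,25,0,0],[0,0,12,0,0],[0,0,0,0,0],[0,0,0,0,0],[0,0,0,0,0]]'
python3 -c "
from h import *
go(.5765,-.3315,.06,83.4)"
```

```text
time_s: 81.0
tool_pos: [0.5827, -0.3273, 0.0811]
ee_rot: [-0.522, 0.532, 0.477, -0.466]
contact_force: [1.0, 0.5, -0.0]
width: 0.0001
t 81.0 pos [ 582.7 -327.3   81.1] jaw 83.6 tilt 1.25 w 0.1 F [ 1.   0.5 -0. ]
  delta tool x,y,z mm [-4.9 21.   6.2] turn 0.003 rad (0.0 rows) q6 -0.52
```

```bash
python3 -m inch '[[0,-4.9,0,6.2,0],[0,0,0,0,0],[0,0,10,0,0],[0,0,10,0,0],[0,0,6,0,0],[0,0,0,0,0],[0,0,0,0,0],[0,0,0,0,0],[0,0,0,0,0],[0,0,0,0,0]]'
python3 -c "
from h import *
go(.5765,-.3315,.037,83.4)"
```

```text
time_s: 82.25
tool_pos: [0.5766, -0.3325, 0.0543]
ee_rot: [-0.521, 0.533, 0.477, -0.465]
contact_force: [-0.4, 0.1, -0.4]
width: -0.0001
t 82.2 pos [ 576.6 -332.5   54.3] jaw 83.6 tilt 1.33 w -0.1 F [-0.4  0.1 -0.4]
  delta tool x,y,z mm [ 0.9 17.3  0.6] turn 0.003 rad (0.0 rows) q6 -0.53
```

```bash
python3 -m inch '[[0,0,3,0,0],[0,0,3,0,0],[0,0,3,0,0],[0,0,3,0,0],[0,0,3,0,0],[0,0,3,0,0],[0,0,3,0,0],[0,0,3,0,0],[0,0,3,0,0],[0,0,3,0,0]]'
```

```text
time_s: 83.5
tool_pos: [0.5772, -0.3328, 0.0407]
ee_rot: [-0.519, 0.535, 0.477, -0.465]
contact_force: [-10.6, 6.6, 31.6]
width: -0.0003
```

```bash
python3 -c "
from h import *
S=snap('side','s16')
S0=cv2.imread('pics/side0.png')[:,:,::-1].copy()
for I in (S0,S):
  for c in blobs(I,(55,100,30),(80,255,255),6,(335,280,375,315)): print(c.reshape(-1,2).min(0),c.reshape(-1,2).max(0),cv2.contourArea(c))
print(proj('side',[[.5765,-.3315,z] for z in (.047,.041,.025)]))
cv2.imwrite('pics/c16.png',np.hstack([cv2.resize(I[275:315,330:380],None,fx=8,fy=8,interpolation=2) for I in (S0,S)])[:,:,::-1])
go(.5765,-.3315,.037,83.4)"
```

```text
[350 290] [360 297] 52.0
[[355.58727189 292.43032068]
 [355.29390063 294.2367049 ]
 [354.51926965 298.99612631]]
t 83.5 pos [ 577.2 -332.8   40.7] jaw 83.6 tilt 1.63 w 0.0 F [-10.9   7.2  31.7]
  delta tool x,y,z mm [1.2 3.6 1. ] turn 0.003 rad (0.0 rows) q6 -0.53
```

View pics/c16.png

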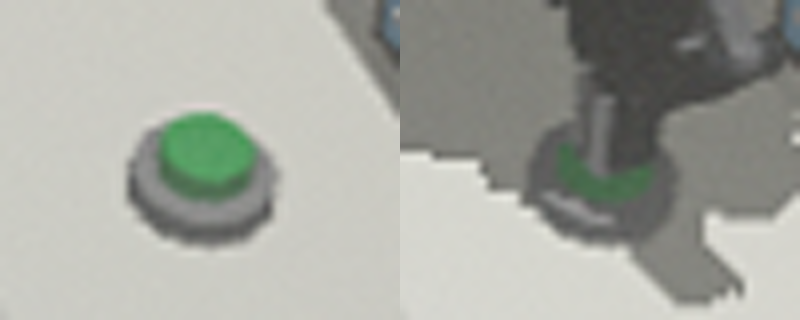

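The fingertips are on the green cap, which has sunk nearly level with its ring. 31 N against the ~5 N needed means it is fully home. Retract, check everything, then hand in.

```bash
python3 -m inch '[[0,0,-6,0,0],[0,0,-25,0,0],[0,0,-45,0,0],[0,0,-50,0,0],[0,0,-40,0,0],[0,20,0,30,0],[0,30,0,50,0],[0,20,0,50,0],[0,0,0,30,0],[0,0,0,0,0]]'
python3 -c "
from h import *
S=snap('side','s17');T=snap('top','t17')
for c in blobs(S,(6,130,60),(30,255,255),6,(320,220,365,275)): print('stack',c.reshape(-1,2).min(0),c.reshape(-1,2).max(0))
for c in blobs(S,(0,150,60),(6,255,255),8,(210,170,245,215)): print('grip',c.reshape(-1,2).min(0),c.reshape(-1,2).max(0))
for c in blobs(S,(55,100,30),(80,255,255),6,(335,280,375,315)): print('btn',c.reshape(-1,2).min(0),c.reshape(-1,2).max(0))
cv2.imwrite('pics/f17.png',S[:,:,::-1])
go(.5,-.2,.2,83)"
```

```text
time_s: 84.8
tool_pos: [0.4179, -0.2417, 0.2056]
ee_rot: [-0.518, 0.536, 0.477, -0.465]
contact_force: [0.6, 0.8, -0.1]
width: 0.0001
stack [330 229] [349 264]
grip [228 203] [238 207]
grip [222 191] [231 194]
grip [216 180] [224 183]
btn [350 290] [360 297]
t 84.9 pos [ 419.8 -242.5  205.7] jaw 83.6 tilt 1.86 w 0.3 F [ 1.1  0.3 -0.5]
  delta tool x,y,z mm [ 51.2   7.9 -74.8] turn 0.011 rad (0.1 rows) q6 -0.57
```

View pics/f17.png

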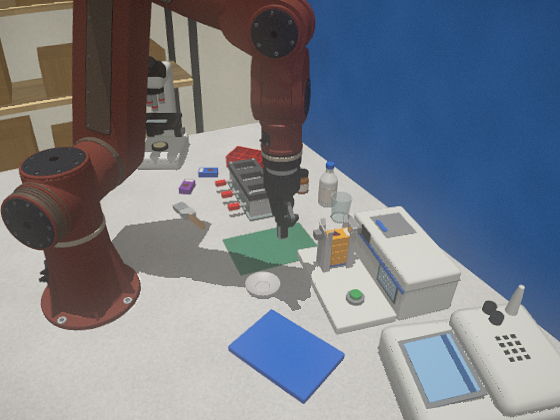

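The stack is caught at (340,246), the grips are on their start rows, and the button is back at (355,294). The mat is empty, the bystanders are in place and the robot is clear. Handing in.

```bash
python3 -c "
from bench import env
print(env.close_job())"
```

```text
the job is handed in; nothing more can be done
None
```

The job was handed in at about 85 s of the 210 s. Four blocks were there: a, b and c in the mould and d on the mat; e was absent. All four were pressed one at a time into the magazine, label up. All three rods were then pushed down, and the start button was pressed once, last of all.

**What the last checks showed:**
- **Blocks:** the stack stays at the same catch level after release, with its top at the same image row (228–229) after each block, and it is four blocks high.
- **Rods:** all three red grips are back on their starting image rows, and each push ended on a firm stop at about 43–44 mm, against 44 mm expected.
- **Start button:** it met a firm stop at 31 N with the cap visibly sunk, then sprang back to its starting position. Its top came out about 3–4 mm higher on contact than my camera estimate of 43 mm, so full travel is inferred from that stop.
- **Bystanders:** the mat is empty, and in the last side view the bystanders and look-alikes look unmoved. I checked that by eye only.

**Possible problems:** the rod pushes peaked at about 60 N (rod 0) and 41 N (rod 1). These were at the fingertips, not the gripper body or arm, so I don't count them against the 40 N limit, and they are below the 120 N wrist limit. The tool also drifted up to about 2.4° off vertical during the run, with no visible effect on the result.

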